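# Stand the toppled reagent bottles back up in their row

## Task

Two reagent bottles, a tall one and a short one, have been knocked over in front of the instrument. Stand them upright in the bottle tray, on either side of the bottle that already stands in its middle bay: the tall one in the middle of the bay farthest from the robot, the short one in the middle of the nearest bay, so that the row is in order of height; the bottle in the middle bay must stay standing in the middle of its bay. Let go of them, and do not knock over or push away the small brown bottle, the black objective or the power adaptor.

Things in the scene. Friction and masses are not known exactly. Their poses are not given: they have to be found in the camera images.
- large_bottle_center (a point): Centre of the taller toppled loose screw-cap reagent bottle, on its axis half-way up: 125 mm tall over the cap, round body 58 mm across for the lower 100 mm, then a shoulder and a narrower cap. z axis: from its base to its cap; it lies toppled at the start, this axis level and the centre about 28 mm above the bench. About 0.23 kg.
- medium_bottle_center (a point): Centre of the middle-sized loose screw-cap reagent bottle, on its axis half-way up: 110 mm tall over the cap, round body 50 mm across for the lower 88 mm, then a shoulder and a narrower cap. z axis: from its base to its cap; it stands upright in the middle bay at the start. About 0.19 kg.
- small_bottle_center (a point): Centre of the shorter toppled loose screw-cap reagent bottle, on its axis half-way up: 90 mm tall over the cap, round body 42 mm across for the lower 72 mm, then a shoulder and a narrower cap. z axis: from its base to its cap; it lies toppled at the start, this axis level and the centre about 20 mm above the bench. About 0.13 kg.
- bay_far (a point): Middle of the floor of the far bay of the tray, 4 mm above the bench; x across the tray, y along the row of bays from near to far, z up. Bay floor 86 by 86 mm.
- bay_middle (a point): Middle of the floor of the middle bay of the tray, 4 mm above the bench; x across the tray, y along the row of bays from near to far, z up. Bay floor 86 by 86 mm.
- bay_near (a point): Middle of the floor of the near bay of the tray, 4 mm above the bench; x across the tray, y along the row of bays from near to far, z up. Bay floor 86 by 86 mm.
- bottle_tray: Low aluminium tray fixed to the bench, 94 mm (x) by 274 mm (y), with a 10 mm grip flange at each end; outer walls 14 mm high, the two dividers 12 mm high, walls 4 mm thick; three square bays in a row along y, 90 mm from centre to centre. Origin: centre of its underside, on the bench.
- tilt_instrument: Fixed measuring instrument behind the work, to be kept clear of; origin on the bench (x away from the robot, y to its left). White tower with a red stop button at its left: 0.46 m high, x -0.10 to 0.07 m, y 0.42 to 0.60 m in this frame. Hand knob at the front: x down to -0.17 m, y -0.06 to -0.15 m, z 0.2 to 0.3 m. The rest lies beyond x = -0.09 m.
- brown_vial_center (a point): Bystander: centre of a small brown bottle that stands upright, 34 mm across, 70 mm tall; centre 35 mm above the bench. Not to be disturbed.
- objective_center (a point): Bystander: centre of a black lens objective that stands upright, 35 mm across, 50 mm tall; centre 25 mm above the bench. Not to be disturbed.
- adaptor_center (a point): Bystander: centre of a black power adaptor lying on the bench, 57 by 158 by 34 mm, long along its own y; centre 17 mm above the bench. Not to be disturbed.
There are look-alikes about, which are no part of the job. What is shaped like the part that bears small_bottle_center but pink is not meant.

How it is judged:
By the outcome, as a careful person would: the job done as asked, in the order asked, and still so for the second after the job is handed in, with the robot touching nothing.
It also fails if it takes over 64 s, if anything falls off the work surface, if the arm or the gripper's body presses on something with over 40 N, if the wrist force passes 120 N, or if a joint passes its speed limit or range.

## Robot

A 7-joint arm with a two-finger parallel gripper is mounted at the origin on a cart in front of the work surface, level with it; the furniture and walls round the work are solid. World frame = base frame: x ahead of the robot, y to its left, z up, the work surface at z = 0. Lengths are in mm, angles in rad, forces in N, time in s.
With the tool pointing down it reaches from about 350 to 900 mm from the base axis. Payload 8.1 kg.
Tool frame: the origin (TCP) lies at the very end of the fingers, on their centre line; the grasp point (between the pads) lies 19 mm behind it (arm.grip_point_offset is the distance from the TCP to the grasp point, in mm); y points along the fingers, z is the direction in which the jaws open and shut, and the axes are right-handed (so a half turn about y gives the same grasp; the last joint's range is limited). The gripper opens to 85 mm and grips with 20 to 120 N. Pads are 22 mm wide; open, the fingers measure 114 mm over their backs; the gripper's body (76 mm by 85 mm) begins 54 mm behind the grasp point. The pads swing forward as they close: fully open they stand 13 mm farther back than shut.
Start: joints at [-1.224, 0.434, 0.025, 1.573, -0.012, 1.134, -0.075], TCP at [271.769, 562.835, 231.323] pointing down, gripper open.
Joint ranges: [-2.62, 2.62], [-0.44, 2.09], [-1.27, 1.32], [0.08, 2.57], [-1.32, 4.46], [0.12, 2], [-2.74, 2.74]. Speed limits (rad/s): [2.22, 2.22, 3.01, 3.01, 3.14, 3.14, 3.14].

## Interface

Orientations are given as a unit quaternion [w, x, y, z].
In Python, from bench import arm gives the robot as it stands.
- The arm moves only by the tool play_rows, never from a script. Its arguments are lists of equal length, an entry for each row: "slide": the shift along the tool's x, y, z in mm, a list of three; "rot": the turn, a rotation vector about the tool's x, y, z in degrees, a list of three. A call has 1 to 8 rows; each row shifts and turns the pose as measured when the row begins, along the tool's axes as they then stand; what a row does not reach is not made up. A row lasts 1/12 s, in which the tool goes at most 41.7 mm and 7.16 degrees, less where a joint would pass 70% of its speed; a pose out of reach is approached as far as the arm can. A call is refused whole if a number of a shift passes 41.7 or a number of a turn 7.16, either way. A call with a gripper value outside its range is refused whole. "jaw" is the finger opening in mm, from 0 to 85.4, set as the call begins (left out, the last holds). The fingers move at their own pace and stop on an object; the grip force is fixed at half the most. Time passes only in rows, so rows that do not move let the fingers close. It gives the time, the measured TCP pose, the force and the opening at its end, in the units of the state.
- arm.sense(): the state, without advancing time (a new reading comes with each control period).
- arm.camera(name): name is "scene" or "side" or "wrist"; returns (picture, depth): 420x560x3 uint8, blue, green, red; 420x560 float32, mm along the optical axis (not along the pixel's ray), 0 where there is no reading.
- arm.camera_info(name): a dict with "intrinsics" (3x3 intrinsics, pixels), "eye" and "rotation" of the camera in the world; the wrist camera has in their place "mount" (4x4, takes a point from camera to tool coordinates, whose origin is the TCP and whose axes are the tool frame's). Camera axes: x right, y down, z forward; pixel columns grow to the right and rows downward; lengths in mm; the calibration is good to about 2 mm. A picture is of the moment at which its call begins: read the wrist's pose just before it. camera_info takes no time and is no camera call.
- arm.close_job(): hands the job in, once; it reports no verdict.
Trained networks look in the newest picture that a camera, given by its name, has taken for a name from the list of things; names that differ only in an ending like _2 or _b are one class to them, and where a whole thing is asked for, a point or a joint stands for the part that bears it (a point fixed in the world has none). Each returns a list of dicts, best first, with "conf" (0 to 1); they miss things now and then, are a little off and sometimes report something else, mostly with a low value. They report only what shows in the picture. A call takes as long as a camera call. They do not tell look-alikes from the thing itself.
- arm.silhouettes(camera, query): "pixels" (420x560 bool, what is visible of it).
- arm.mark_of(camera, query): "position" ([x, y, z] in mm, in world coordinates, good to about 4 mm: a listed point, or the origin of a listed thing).
The state is a dict: "time": time; "qpos": joint angles; "qd": joint speeds; "effort": joint torques, N m; "tcp_pos": TCP position; "orientation": TCP orientation; "ft_force": force on the tool from outside, world axes, zero at the start; "ft_torque": the same for the moment, N m; "width": finger opening in mm.
Only numpy, scipy, OpenCV 4.12 (cv2) and the standard library are available. Lean on these libraries where they do the work, as an engineer would, in place of code of your own. Each camera call takes 0.05 s, during which the arm holds its last target.

## Working session

There is one attempt and no reset: what is moved stays moved. The work goes in short steps, Python scripts to look and compute and a tool call to move; the robot and the scene stay as the last step left them, time stands still between calls to the robot, and variables do not carry over. Pictures are saved under pics/ and viewed, and the job is handed in when it is done.

Besides the shell and the picture viewer there is one more tool, called after "Emit:" as name(argument=value, ...) on one line, values as JSON. play_rows: Moves the arm, as the interface text tells. Its arguments: {"type":"object","properties":{"slide":{"type":"array","items":{"type":"array","items":{"type":"number"}}},"rot":{"type":"array","items":{"type":"array","items":{"type":"number"}}},"jaw":{"type":"number"}},"required":["slide","rot"]}

```bash
ls -la; mkdir -p pics
python3 - <<'E'
from bench import arm
import cv2
s=arm.sense(); print(s)
for c in("scene","side","wrist"):
    im,d=arm.camera(c); cv2.imwrite(f"pics/{c}0.png",im); 
    print(c,arm.camera_info(c))
    for q in("large_bottle_center","medium_bottle_center","small_bottle_center","bay_far","bay_middle","bay_near","brown_vial_center","objective_center","adaptor_center","bottle_tray","tilt_instrument"):
        if c=="wrist": break
        print(q,[(x["conf"],[round(float(v)) for v in x["position"]]) for x in arm.mark_of(c,q)])
print(arm.sense()["time"])
E
```

```text
total 12
drwxr-xr-x  3 agent agent 4096 Dec  6 08:09 .
drwxr-xr-x 23 root  root  4096 Dec  6 08:09 ..
drwxr-xr-x  2 agent agent 4096 Dec  6 08:09 pics
{'time': 0.0, 'qpos': array([-1.22359872,  0.43521617,  0.02495421,  1.57410374, -0.01161584,
        1.134027  , -0.07508907]), 'qd': array([ 3.70937160e-04,  5.85825202e-05,  1.24552026e-03,  1.45606673e-03,
        3.22743340e-04,  3.28959342e-05, -1.00289593e-03]), 'effort': array([-4.82122923e-04, -6.70464635e+01,  1.02457680e+00, -3.16224396e+01,
        1.55426277e-02,  1.23081097e-02, -3.06731783e-05]), 'tcp_pos': array([271.55085881, 562.34744612, 230.52742769]), 'orientation': array([-0.6887327 ,  0.68985815, -0.15779102,  0.15762294]), 'ft_force': array([-0.66994161,  0.22301617, -0.32010825]), 'ft_torque': array([ 0.02628689,  0.03110833, -0.03802708]), 'width': 85.60169084300547}
scene {'intrinsics': array([[446.88443596,   0.        , 284.33176687],
       [  0.        , 446.88443596, 210.31726662],
       [  0.        ,   0.        ,   1.        ]]), 'eye': array([-435.11128358, -473.71649406,  991.55610076]), 'rotation'
[... 1250 characters left out ...]
25, 34])]
objective_center [(0.76, [576, -97, 27])]
adaptor_center [(0.95, [397, 95, 15])]
bottle_tray [(0.89, [481, 324, -1])]
tilt_instrument [(0.52, [473, -38, 27])]
wrist {'intrinsics': array([[318.38217829,   0.        , 280.35340062],
       [  0.        , 318.38217829, 210.23822659],
       [  0.        ,   0.        ,   1.        ]]), 'mount': array([[-1.11900527e-03,  9.44770025e-01,  3.27732129e-01,
        -8.43215700e+01],
       [ 6.74436903e-04, -3.27731546e-01,  9.44770649e-01,
        -1.43257885e+02],
       [ 9.99999146e-01,  1.27823798e-03, -2.70454442e-04,
         8.39845562e-01],
       [ 0.00000000e+00,  0.00000000e+00,  0.00000000e+00,
         1.00000000e+00]])}
1.25
```

View pics/scene0.png

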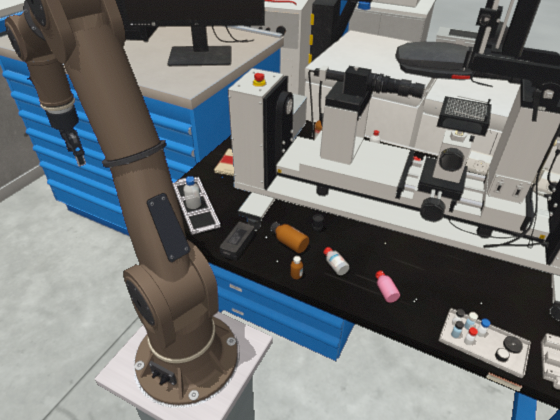

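View pics/side0.png

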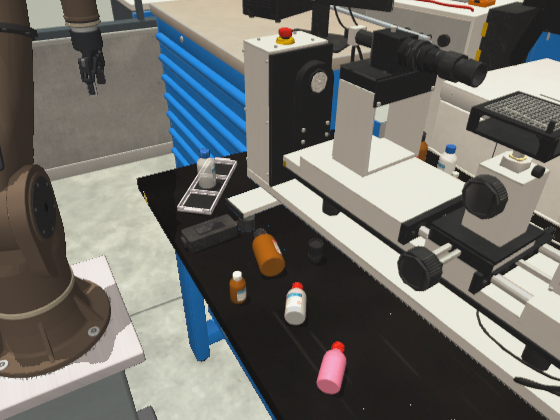

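View pics/wrist0.png

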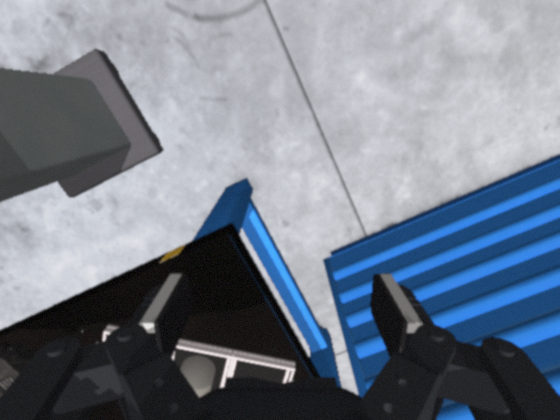

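```bash
cat > h.py <<'E'
from bench import arm
import numpy as np, cv2
from scipy.spatial.transform import Rotation as R
def cam(c):
    i=arm.camera_info(c); K=i["intrinsics"]
    if c=="wrist":
        s=arm.sense(); M=i["mount"]; q=s["orientation"]; Rt=R.from_quat(q[[1,2,3,0]]).as_matrix()
        return K, Rt@M[:3,:3], Rt@M[:3,3]+s["tcp_pos"]
    q=np.array(i["rotation"]); 
    Rm=R.from_quat(q[[1,2,3,0]]).as_matrix() if q.size==4 else q
    return K,Rm,np.array(i["eye"])
def cloud(c):
    K,Rm,e=cam(c); im,d=arm.camera(c)
    v,u=np.mgrid[:d.shape[0],:d.shape[1]]
    P=np.stack([(u-K[0,2])*d/K[0,0],(v-K[1,2])*d/K[1,1],d],-1)@Rm.T+e
    P[d<=0]=np.nan
    return im,d,P
def st():
    s=arm.sense(); q=s["orientation"]; Rt=R.from_quat(q[[1,2,3,0]]).as_matrix()
    print("t%.2f"%s["time"],"tcp",s["tcp_pos"].round(1),"x",Rt[:,0].round(3),"y",Rt[:,1].round(3),"z",Rt[:,2].round(3),"q",s["qpos"].round(3),"F",s["ft_force"].round(1),"w",round(s["width"],1))
    return s,Rt
E
python3 - <<'E'
from h import *
np.set_printoptions(suppress=True)
st()
for c in("scene","side"):
    im,d,P=cloud(c)
    for q in("large_bottle_center","small_bottle_center","medium_bottle_center","tilt_instrument"):
        for s in arm.silhouettes(c,q):
            m=s["pixels"]; X=P[m]; X=X[np.isfinite(X).all(1)]
            if len(X)<20: continue
            X=X[X[:,2]>3]
            xy=X[:,:2]; mu=np.median(xy,0); xy0=xy[np.linalg.norm(xy-mu,axis=1)<90]
            w,V=np.linalg.eigh(np.cov(xy0.T)); a=V[:,1]; pr=(xy0-mu)@a; pe=(xy0-mu)@V[:,0]
            print(c,q,round(s["conf"],2),m.sum(),"mu",mu.round(),"col",im[m].mean(0).round(),"axis",a.round(3),np.percentile(pr,[1,99]).round(),np.percentile(pe,[1,99]).round(),"zmax",X[:,2].max().round())
    # tower and high stuff near tray
    m=(P[...,2]>60)&(P[...,0]>250)&(P[...,0]<900)&(P[...,1]>-300)&(P[...,1]<700)
    if c=="side":
      for lo in range(60,460,100):
        mm=m&(P[...,2]>lo)&(P[...,2]<lo+100); H,xe,ye=np.histogram2d(P[mm][:,0],P[mm][:,1],[np.arange(250,901,50),np.arange(-300,701,50)])
        print(lo); print(H.astype(int))
    np.save(f"{c}P.npy",P)
E
```

```text
t1.25 tcp [271.8 562.8 231.3] x [ 0.901 -0.435  0.   ] y [ 0.  0. -1.] z [0.435 0.901 0.   ] q [-1.224  0.434  0.025  1.573 -0.012  1.134 -0.075] F [-0.  -0.1  0.8] w 85.6
scene large_bottle_center 0.81 675 mu [455. -59.] col [ 33.  81. 130.] axis [0.213 0.977] [-42.  81.] [-32.  19.] zmax 60.0
scene small_bottle_center 0.94 369 mu [ 436. -218.] col [162. 165. 175.] axis [0.544 0.839] [-29.  59.] [-23.  15.] zmax 43.0
scene small_bottle_center 0.93 399 mu [ 409. -380.] col [151. 130. 205.] axis [0.676 0.737] [-25.  57.] [-22.  14.] zmax 44.0
scene small_bottle_center 0.25 200 mu [ 350. -130.] col [ 60.  94. 128.] axis [-0.575  0.818] [-17.  15.] [-14.   7.] zmax 71.0
scene medium_bottle_center 0.61 389 mu [464. 313.] col [144. 141. 137.] axis [-0.586  0.81 ] [-23.  25.] [-22.  10.] zmax 116.0
side large_bottle_center 0.98 1036 mu [460. -76.] col [ 30.  83. 137.] axis [0.17  0.985] [-24.  86.] [-28.  26.] zmax 60.0
side small_bottle_center 0.69 1106 mu [ 415. -383.] col [139. 120. 214.] axis [-0.74  -0.673] [-65.  24.] [-21.  19.] zmax 44.0
side small_bottle_center 0.61 717 mu [ 439. 
[... 4191 characters left out ...]
   0   0
    0   0]
 [  0   0   0   0   0   0   0   7  87 363   5   0   0   0   0   0   0   0
    0   0]
 [  0   0   0   0   0   0   0 757 489 152   6   0   0   0   0   0   0   0
    0   0]
 [  0   0 574 969 605   0   0 797 363  56  12   0   0   0   0   0   0   0
    0   0]
 [ 16  13 718 283  87  55   0 587 174 106   7   0   0   0   0   0   0   0
    0   0]
 [  1   0 455   0   0   0  33 129  42  16   2   0   0   0   0   0   0   0
    0   0]
 [  0   0 166 207   0   0  14   0   0   0   0   0   0   0   0   0   0   0
    0   0]
 [  0   0   0   0   0   0   0   0   0   0   0   0   0   0   0   0   0   0
    0   0]
 [  0   0   0   0   0   0   0   0   0   0   0   0   0   0   0   0   0   0
    0   0]]
```

Run:
```python
import cv2
for c,(x0,x1,y0,y1) in dict(scene=(160,420,160,320),side=(120,380,120,400)).items():
    im=cv2.imread(f"pics/{c}0.png")[y0:y1,x0:x1]
    f=3 if c=="scene" else 2
    cv2.imwrite(f"pics/{c}0z.png",cv2.resize(im,None,fx=f,fy=f,interpolation=cv2.INTER_CUBIC))
```

```text
(no output)
```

View pics/scene0z.png

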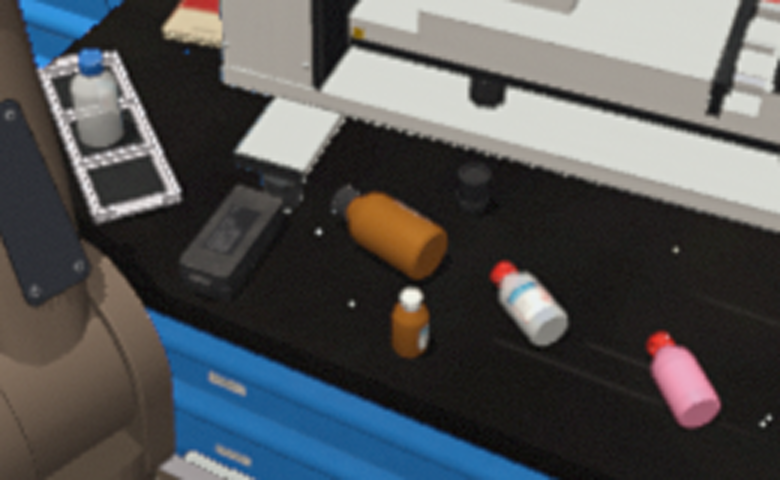

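View pics/side0z.png

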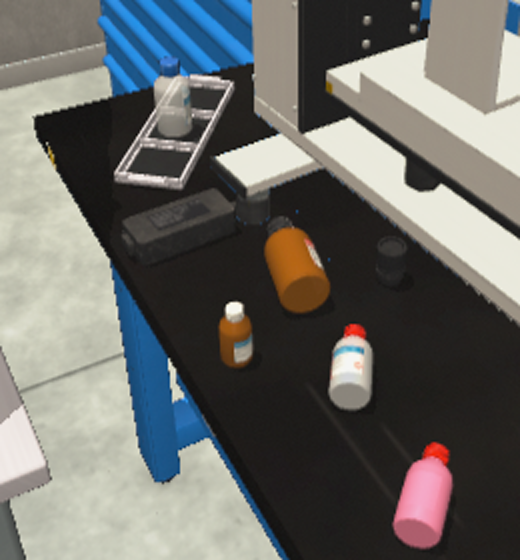

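Run:
```python
from h import *
from scipy.optimize import least_squares
np.set_printoptions(suppress=True)
Ps={c:np.load(f"{c}P.npy") for c in("scene","side")}
for q,c0,a0,r,L,hb in(("large",(474,-38),(.2,.98),29,125,100),("small",(453,-204),(.56,.83),21,90,72)):
    for c in Ps:
        X=Ps[c].reshape(-1,3); X=X[np.isfinite(X).all(1)]
        X=X[(np.linalg.norm(X[:,:2]-c0,axis=1)<L*.62)&(X[:,2]>5)&(X[:,2]<2*r+8)]
        def f(p,X=X):
            a=np.array([np.cos(p[0]),np.sin(p[0])]); n=np.array([-a[1],a[0]])
            e=(X[:,:2]-c0)@n-p[1]; s=(X[:,:2]-c0)@a
            return e,s
        def res(p):
            e,s=f(p); k=(s>-hb/2-5)&(s<hb/2-15)
            return np.where(k,np.hypot(e,X[:,2]-p[2])-r,0)
        o=least_squares(res,[np.arctan2(a0[1],a0[0]),0,r],loss="soft_l1",f_scale=2)
        e,s=f(o.x); k=np.hypot(e,X[:,2]-o.x[2])<r+4
        print(q,c,"az deg",np.degrees(o.x[0]).round(1),"off",o.x[1].round(1),"z",o.x[2].round(1),"s range",np.percentile(s[k],[0.5,1,2,98,99,99.5]).round(1),"rms",np.sqrt(np.mean(res(o.x)**2)).round(2))
        a=np.array([np.cos(o.x[0]),np.sin(o.x[0])]);n=np.array([-a[1],a[0]])
        print("  line pt",(np.array(c0)+n*o.x[1]).round(1))
P=Ps["side"]
m=(P[...,0]>420)&(P[...,0]<560)&(P[...,1]>20)&(P[...,1]<170)&(P[...,2]>40)&(P[...,2]<160)
X=P[m]; print("slab",X.min(0),X.max(0)); 
X=X[X[:,2]>np.percentile(X[:,2],50)-5]
h=cv2.minAreaRect(X[(X[:,2]<110)][:,:2].astype(np.float32)); print(cv2.boxPoints(h)); print(np.percentile(X[:,2],[5,50,95]))
m=(P[...,2]>250)&(P[...,2]<440)&(P[...,0]>480)&(P[...,0]<800)&(P[...,1]>20)&(P[...,1]<250)
print("tower",cv2.boxPoints(cv2.minAreaRect(P[m][:,:2].astype(np.float32))))
# tray from scene+side: near bays
for c,P in Ps.items():
    m=(P[...,2]>7)&(P[...,2]<20)&(P[...,0]>340)&(P[...,0]<640)&(P[...,1]>200)&(P[...,1]<480)
    r=cv2.minAreaRect(P[m][:,:2].astype(np.float32)); print(c,r,m.sum())
st()
```

```text
large scene az deg 74.1 off -0.3 z 26.1 s range [-66.8 -66.5 -66.   54.9  57.4  59.7] rms 2.04
  line pt [474.3 -38.1]
large side az deg 75.4 off 1.1 z 28.6 s range [-63.4 -63.1 -62.7  57.6  60.4  61.8] rms 1.05
  line pt [472.9 -37.7]
small scene az deg 54.2 off -1.7 z 18.4 s range [-50.3 -50.  -49.6  38.1  39.7  41.8] rms 1.52
  line pt [ 454.4 -205. ]
small side az deg 55.2 off 0.6 z 20.8 s range [-46.3 -46.  -45.5  41.1  43.5  44.2] rms 0.89
  line pt [ 452.5 -203.6]
slab [447.61403964  20.16250222  40.01064965] [559.99592101 169.65824423 159.56367533]
[[440.94208  155.8983  ]
 [460.0132     8.527173]
 [568.34094   22.545761]
 [549.2698   169.91689 ]]
[ 77.47211406  81.07519602 150.473864  ]
tower [[537.5259   201.83    ]
 [548.08545   22.721958]
 [757.4138    35.063232]
 [746.85425  214.17128 ]]
scene ((481.8319091796875, 320.41375732421875), (293.5133361816406, 95.2228012084961), 50.07942199707031) 315
side ((482.0623474121094, 325.0068054199219), (295.35345458984375, 96.8163070678711), 50.05357360839844) 651
t1.75 tcp [271.8 562.8 231.3] x [ 0.9   -0.435 -0.   ] y [-0.  0. -1.] z [0.435 0.9   0.   ] q [-1.224  0.434  0.025  1.573 -0.012  1.134 -0.075] F [-0.2  0.5  0.4] w 85.7
```

```bash
cat >> h.py <<'E'
def unit(v): v=np.array(v,float); return v/np.linalg.norm(v)
def az(d): d=np.radians(d); return np.array([np.cos(d),np.sin(d),0])
def pose(y,z):
    y=unit(y); z=unit(z); z=unit(z-y*(y@z)); return np.stack([np.cross(y,z),y,z],1)
def plan(G,Rg,n=None,step=38,ang=6.8,off=19,rows=8):
    "rows to bring grasp point to G with rotation Rg"
    s,R0=st(); log(s,R0); p0=s["tcp_pos"]; p1=np.array(G,float)+off*Rg[:,1]
    rv=R.from_matrix(R0.T@Rg).as_rotvec(degrees=True)
    D=np.linalg.norm(p1-p0)
    need=max(D/step,np.linalg.norm(rv)/ang,1)
    n=n or int(np.ceil(need)); dp=(p1-p0)/n; dr=rv/n
    print("target tcp",p1.round(1),"dist",D.round(1),"rot",rv.round(1),"n",n)
    Rk=R0.copy(); S=[];Q=[]
    for k in range(n):
        S.append([round(float(x),1) for x in Rk.T@dp]); Q.append([round(float(x),1) for x in dr]); Rk=Rk@R.from_rotvec(dr,degrees=True).as_matrix()
    for i in range(0,n if rows is None else min(n,rows),8): print("slide",S[i:i+8]); print("rot",Q[i:i+8])
def log(s,R0):
    with open("log.txt","a") as f: f.write(" ".join("%.5f"%x for x in np.r_[s["qpos"],s["tcp_pos"],R0.ravel()])+"\n")
E
python3 - <<'E'
from h import *
print(arm.grip_point_offset)
a=az(75); y=np.cos(np.pi/6)*np.array([0,0,-1])-.5*a
Rg=pose(y,az(-15)); G=np.array([470,-48,29.])-150*y
plan(G,Rg,n=18,rows=16)
E
```

```text
18.700000000000003
t1.75 tcp [271.8 562.8 231.3] x [ 0.9   -0.435 -0.   ] y [-0.  0. -1.] z [0.435 0.9   0.   ] q [-1.224  0.434  0.025  1.573 -0.012  1.134 -0.075] F [-0.2  0.5  0.4] w 85.7
target tcp [487.   15.3 142.4] dist 595.0 rot [-20.7  77.3 -25. ] n 18
slide [[24.0, 4.9, -22.2], [25.5, 6.0, -20.2], [26.7, 7.0, -18.1], [27.8, 8.0, -15.9], [28.7, 9.0, -13.7], [29.4, 9.9, -11.3], [29.9, 10.9, -8.9], [30.2, 11.7, -6.4]]
rot [[-1.2, 4.3, -1.4], [-1.2, 4.3, -1.4], [-1.2, 4.3, -1.4], [-1.2, 4.3, -1.4], [-1.2, 4.3, -1.4], [-1.2, 4.3, -1.4], [-1.2, 4.3, -1.4], [-1.2, 4.3, -1.4]]
slide [[30.3, 12.6, -3.9], [30.2, 13.4, -1.3], [29.9, 14.1, 1.2], [29.3, 14.8, 3.7], [28.6, 15.4, 6.2], [27.7, 15.9, 8.6], [26.5, 16.4, 11.0], [25.2, 16.7, 13.2]]
rot [[-1.2, 4.3, -1.4], [-1.2, 4.3, -1.4], [-1.2, 4.3, -1.4], [-1.2, 4.3, -1.4], [-1.2, 4.3, -1.4], [-1.2, 4.3, -1.4], [-1.2, 4.3, -1.4], [-1.2, 4.3, -1.4]]
```

Emit:
play_rows(slide=[[24, 5, -22], [25.5, 6, -20], [26.5, 7, -18], [28, 8, -16], [28.5, 9, -13.5], [29.5, 10, -11.5], [30, 11, -9], [30, 11.5, -6.5]], rot=[[-1.2, 4.3, -1.4], [-1.2, 4.3, -1.4], [-1.2, 4.3, -1.4], [-1.2, 4.3, -1.4], [-1.2, 4.3, -1.4], [-1.2, 4.3, -1.4], [-1.2, 4.3, -1.4], [-1.2, 4.3, -1.4]], jaw=85)

```text
time: 2.42
tcp_pos: [364.9, 317.0, 192.0]
orientation: [-0.532, 0.675, -0.303, 0.411]
ft_force: [0.6, 0.7, -0.8]
width: 85.0
```

```bash
cat > g1.py <<'E'
from h import *
import sys
a=az(75); y=np.cos(np.pi/6)*np.array([0,0,-1])-.5*a
Rg=pose(y,az(-15)); G=np.array([470,-48,29.])-float(sys.argv[1])*y
plan(G,Rg)
E
python3 g1.py 150
```

```text
t2.42 tcp [364.9 317.  192. ] x [ 0.479 -0.847  0.232] y [ 0.028 -0.25  -0.968] z [ 0.878  0.47  -0.096] q [-1.148  0.351  0.255  1.861  0.101  1.124 -0.45 ] F [ 0.6  0.7 -0.8] w 85.0
target tcp [487.   15.3 142.4] dist 329.3 rot [-11.1  42.1 -13.6] n 9
slide [[33.6, 14.1, -3.3], [33.4, 15.0, -0.3], [32.9, 15.9, 2.8], [32.1, 16.6, 5.8], [31.0, 17.3, 8.7], [29.7, 17.9, 11.6], [28.2, 18.4, 14.3], [26.4, 18.8, 17.0]]
rot [[-1.2, 4.7, -1.5], [-1.2, 4.7, -1.5], [-1.2, 4.7, -1.5], [-1.2, 4.7, -1.5], [-1.2, 4.7, -1.5], [-1.2, 4.7, -1.5], [-1.2, 4.7, -1.5], [-1.2, 4.7, -1.5]]
```

Emit:
play_rows(slide=[[33.5, 14, -3.5], [33.5, 15, -0.5], [33, 16, 3], [32, 16.5, 6], [31, 17.5, 8.5], [29.5, 18, 11.5], [28, 18.5, 14.5], [26.5, 19, 17]], rot=[[-1.2, 4.7, -1.5], [-1.2, 4.7, -1.5], [-1.2, 4.7, -1.5], [-1.2, 4.7, -1.5], [-1.2, 4.7, -1.5], [-1.2, 4.7, -1.5], [-1.2, 4.7, -1.5], [-1.2, 4.7, -1.5]])

```text
time: 3.08
tcp_pos: [473.6, 38.1, 148.4]
orientation: [-0.297, 0.569, -0.424, 0.64]
ft_force: [0.7, 0.9, -0.3]
width: 85.0
```

```bash
python3 g1.py 120
python3 - <<'E'
from h import *
im,d=arm.camera("scene"); cv2.imwrite("pics/s1.png",im)
im,d=arm.camera("wrist"); cv2.imwrite("pics/w1.png",im)
E
```

```text
t3.08 tcp [473.6  38.1 148.4] x [-0.177 -0.861  0.476] y [-0.103 -0.465 -0.879] z [ 0.979 -0.205 -0.006] q [-0.876  0.499  0.547  1.93   0.186  1.059 -0.668] F [ 0.7  0.9 -0.3] w 85.0
target tcp [483.1   0.8 116.5] dist 50.0 rot [-1.2  2.9 -1.6] n 2
slide [[7.6, 22.2, 8.6], [7.1, 22.2, 9.0]]
rot [[-0.6, 1.5, -0.8], [-0.6, 1.5, -0.8]]
```

View pics/s1.png

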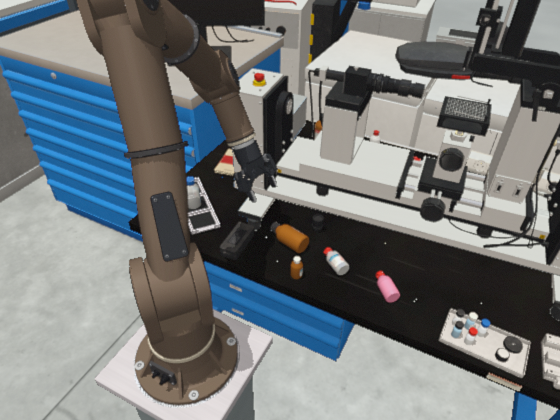

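View pics/w1.png

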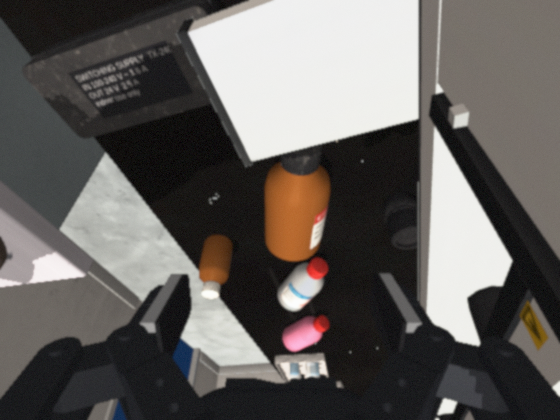

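```bash
cat > g1.py <<'E'
from h import *
import sys
a=az(75); th=np.radians(20); y=np.cos(th)*np.array([0,0,-1])-np.sin(th)*a
Rg=pose(y,az(-15)); G=np.array([470,-48,29.])-float(sys.argv[1])*y
plan(G,Rg,off=18.7)
E
python3 g1.py 110
python3 - <<'E'
from h import *
im,d,P=cloud("wrist"); np.save("w.npy",P)
from scipy.optimize import least_squares
for c0,a0,r,L,hb in(((473,-38),(.26,.965),29,125,100),((452,-205),(.56,.83),21,90,72)):
        X=P.reshape(-1,3); X=X[np.isfinite(X).all(1)]
        X=X[(np.linalg.norm(X[:,:2]-c0,axis=1)<L*.62)&(X[:,2]>5)&(X[:,2]<2*r+8)]
        def f(p,X=X):
            a=np.array([np.cos(p[0]),np.sin(p[0])]); n=np.array([-a[1],a[0]])
            return (X[:,:2]-c0)@n-p[1],(X[:,:2]-c0)@a
        def res(p):
            e,s=f(p); k=(s>-hb/2-5)&(s<hb/2-15)
            return np.where(k,np.hypot(e,X[:,2]-p[2])-r,0)
        o=least_squares(res,[np.arctan2(a0[1],a0[0]),0,r],loss="soft_l1",f_scale=2)
        e,s=f(o.x); k=np.hypot(e,X[:,2]-o.x[2])<r+4
        print("az deg",np.degrees(o.x[0]).round(1),"off",o.x[1].round(1),"z",o.x[2].round(1),"s range",np.percentile(s[k],[0.5,1,2,98,99,99.5]).round(1))
X=P[(P[...,0]>430)&(P[...,0]<560)&(P[...,1]>20)&(P[...,1]<170)&(P[...,2]>70)&(P[...,2]<95)]
print(cv2.boxPoints(cv2.minAreaRect(X[:,:2].astype(np.float32))),np.percentile(X[:,2],[1,50,99]))
E
```

```text
t3.18 tcp [473.9  33.3 148.5] x [-0.184 -0.858  0.48 ] y [-0.106 -0.468 -0.877] z [ 0.977 -0.212 -0.005] q [-0.872  0.501  0.553  1.931  0.187  1.06  -0.667] F [-0.1  0.2  0.4] w 85.0
target tcp [478.1 -17.8 114.8] dist 61.4 rot [-0.9  2.6  8.7] n 2
slide [[13.5, 26.5, 7.5], [15.3, 25.4, 8.1]]
rot [[-0.4, 1.3, 4.3], [-0.4, 1.3, 4.3]]
az deg 74.4 off -1.9 z 28.4 s range [-57.4 -56.2 -54.4  63.4  63.8  64. ]
az deg 54.0 off -2.5 z 21.7 s range [-39.1 -38.6 -37.1  47.6  47.9  48. ]
[[449.42807  129.82806 ]
 [455.3079    30.49445 ]
 [560.94763   36.747528]
 [555.0679   136.08115 ]] [74.62040875 79.57022678 92.01707263]
```

Emit:
play_rows(slide=[[13.5, 26.5, 8], [15.5, 25.5, 8.5], [0, 0, 0]], rot=[[-0.4, 1.3, 4.3], [-0.4, 1.3, 4.3], [0, 0, 0]])

```text
time: 3.48
tcp_pos: [481.5, -10.5, 113.0]
orientation: [-0.335, 0.522, -0.476, 0.623]
ft_force: [-1.2, -1.4, 0.8]
width: 84.8
```

```bash
sed -i 's/470,-48,29/471,-48,29/' g1.py; python3 g1.py 40; python3 g1.py 0
```

```text
t3.48 tcp [481.5 -10.5 113. ] x [-0.23  -0.915  0.333] y [-0.08  -0.323 -0.943] z [ 0.97  -0.244  0.001] q [-0.693  0.471  0.521  2.012  0.102  0.866 -0.522] F [-1.2 -1.4  0.8] w 84.8
target tcp [472.9 -41.   49. ] dist 71.4 rot [-0.4  0.8 -0.6] n 2
slide [[4.3, 35.4, -0.5], [4.1, 35.5, -0.4]]
rot [[-0.2, 0.4, -0.3], [-0.2, 0.4, -0.3]]
t3.48 tcp [481.5 -10.5 113. ] x [-0.23  -0.915  0.333] y [-0.08  -0.323 -0.943] z [ 0.97  -0.244  0.001] q [-0.693  0.471  0.521  2.012  0.102  0.866 -0.522] F [-1.2 -1.4  0.8] w 84.8
target tcp [469.3 -54.2  11.4] dist 111.2 rot [-0.4  0.8 -0.6] n 3
slide [[3.0, 37.0, -0.4], [2.9, 37.0, -0.3], [2.8, 37.0, -0.2]]
rot [[-0.1, 0.3, -0.2], [-0.1, 0.3, -0.2], [-0.1, 0.3, -0.2]]
```

Emit:
play_rows(slide=[[3, 24, -0.4], [3, 24, -0.3], [3, 24, -0.2], [0, 12, 0], [0, 0, 0]], rot=[[-0.1, 0.3, -0.2], [-0.1, 0.3, -0.2], [-0.1, 0.3, -0.2], [0, 0, 0], [0, 0, 0]])

```text
time: 3.9
tcp_pos: [473.3, -43.6, 35.8]
orientation: [-0.33, 0.518, -0.478, 0.627]
ft_force: [-0.8, -0.0, 0.1]
width: 85.0
```

```bash
python3 g1.py 0; python3 -c "
from h import *
im,d=arm.camera('wrist'); cv2.imwrite('pics/w2.png',im)"
```

```text
t3.90 tcp [473.3 -43.6  35.8] x [-0.244 -0.91   0.334] y [-0.081 -0.324 -0.942] z [ 0.966 -0.257  0.005] q [-0.608  0.589  0.491  2.095  0.075  0.657 -0.495] F [-0.8 -0.   0.1] w 85.0
target tcp [469.3 -54.2  11.4] dist 26.8 rot [-0.3 -0.  -0.5] n 1
slide [[2.5, 26.7, -1.3]]
rot [[-0.3, -0.0, -0.5]]
```

View pics/w2.png

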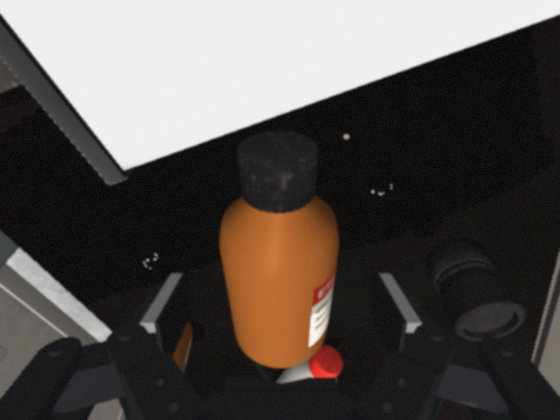

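Emit:
play_rows(slide=[[1.5, 14, 0], [1, 13, 0], [0, 1, 0], [0, 0, 0]], rot=[[0, 0, 0], [0, 0, 0], [0, 0, 0], [0, 0, 0]])

```text
time: 4.28
tcp_pos: [474.2, -49.5, 13.2]
orientation: [-0.335, 0.518, -0.477, 0.626]
ft_force: [0.1, 0.6, 0.3]
width: 85.1
```

Emit:
play_rows(slide=[[0, 0, 0], [0, 0, 0], [0, 0, 0], [0, 0, 0], [0, 0, 0], [0, 0, 0], [0, 0, 0], [0, 0, 0]], rot=[[0, 0, 0], [0, 0, 0], [0, 0, 0], [0, 0, 0], [0, 0, 0], [0, 0, 0], [0, 0, 0], [0, 0, 0]], jaw=40)

```text
time: 4.95
tcp_pos: [476.6, -45.4, 16.8]
orientation: [-0.338, 0.517, -0.476, 0.626]
ft_force: [0.4, -0.4, -3.0]
width: 55.7
```

```bash
python3 g1.py 0
```

```text
t4.95 tcp [476.6 -45.4  16.8] x [-0.237 -0.915  0.326] y [-0.069 -0.318 -0.945] z [ 0.969 -0.246  0.012] q [-0.588  0.62   0.474  2.107  0.067  0.599 -0.484] F [ 0.4 -0.4 -3. ] w 55.7
target tcp [469.3 -54.2  11.4] dist 12.6 rot [-0.9  0.5 -1. ] n 1
slide [[8.0, 8.4, -5.0]]
rot [[-0.9, 0.5, -1.0]]
```

Run:
```python
from h import *
import json
s,R0=st()
up=np.array([0,0,1.])
a=R0.T@az(74.6); c=R0.T@(np.array([473.7,-38.3,28.5])-s["tcp_pos"])
print("a_tool",a.round(3),"c_tool",c.round(1)); np.savez("grasp1.npz",a=a,c=c)
```

```text
t4.95 tcp [476.6 -45.4  16.8] x [-0.237 -0.915  0.326] y [-0.069 -0.318 -0.945] z [ 0.969 -0.246  0.012] q [-0.588  0.62   0.474  2.107  0.067  0.599 -0.484] F [ 0.4 -0.4 -3. ] w 55.7
a_tool [-0.945 -0.325  0.02 ] c_tool [ -2.  -13.1  -4.5]
```

Emit:
play_rows(slide=[[7, -20, 0], [10, -30, 0], [10, -30, 0], [10, -30, 0], [10, -30, 0], [0, 0, 0]], rot=[[0, 0, 0], [0, 0, 0], [0, 0, 0], [0, 0, 0], [0, 0, 0], [0, 0, 0]])

```text
time: 5.45
tcp_pos: [473.1, -44.8, 168.6]
orientation: [-0.335, 0.519, -0.477, 0.625]
ft_force: [1.1, -0.8, -2.1]
width: 55.9
```

```bash
python3 - <<'E'
from h import *
s,R0=st(); log(s,R0)
im,d=arm.camera('wrist'); cv2.imwrite('pics/w3.png',im)
E
cat > fk.py <<'E'
import numpy as np, itertools
from scipy.optimize import least_squares
from scipy.spatial.transform import Rotation as R
def fk(p,sg,q):
    z2x,z2z,x3,y3,x4,z4,x5,y5,x6,z6,x7,y7,tx,ty,tz,yaw=p
    ax=[(0,0,sg[0]),(0,1,0),(0,0,sg[1]),(0,1,0),(0,0,sg[2]),(0,1,0),(0,0,sg[3])]
    pt=[(0,0,0),(z2x,0,z2z),(x3,y3,0),(x4,0,z4),(x5,y5,0),(x6,0,z6),(x7,y7,0)]
    M=np.eye(3); t=np.zeros(3)
    for a,o,qq in zip(ax,pt,q):
        r=R.from_rotvec(np.array(a)*qq).as_matrix(); o=np.array(o)
        t=t+M@(o-r@o); M=M@r
    # home tool: y up; x at yaw
    x=np.array([np.cos(yaw),np.sin(yaw),0]); y=np.array([0,0,1.]); H=np.stack([x,y,np.cross(x,y)],1)
    return t+M@np.array([tx,ty,tz]), M@H
def load():
    D=np.loadtxt("log.txt"); _,i=np.unique(D[:,:7].round(4),axis=0,return_index=True); return D[np.sort(i)]
def res(p,sg,D):
    o=[]
    for d in D:
        t,H=fk(p,sg,d[:7]); o+=list(t-d[7:10])+list((H-d[10:].reshape(3,3)).ravel()*200)
    return np.r_[o,(p[:15]-P0[:15])*0.01]
P0=np.array([0,330,0,0,0,750,0,0,0,1150,0,0,0,0,1450,0.])
if __name__=="__main__":
    D=load(); print(len(D)); out=[]
    for sg in itertools.product((-1,1),repeat=4):
        for yw in (0,1.57,3.14,-1.57):
            p=P0.copy(); p[15]=yw
            try: o=least_squares(res,p,args=(sg,D),max_nfev=60)
            except Exception as e: continue
            out.append((o.cost,sg,o.x))
    out.sort(key=lambda v:v[0])
    for c,sg,x in out[:4]: print(round(c,2),sg,x.round(2))
    np.savez("fk.npz",p=out[0][2],sg=out[0][1])
    for d in D:
        t,H=fk(out[0][2],out[0][1],d[:7]); print((t-d[7:10]).round(1),abs(H-d[10:].reshape(3,3)).max().round(4))
E
time python3 fk.py
```

```text
t5.45 tcp [473.1 -44.8 168.6] x [-0.236 -0.914  0.33 ] y [-0.076 -0.321 -0.944] z [ 0.969 -0.248  0.006] q [-0.678  0.364  0.561  1.996  0.149  0.962 -0.481] F [ 1.1 -0.8 -2.1] w 55.9
8
2.73 (-1, -1, -1, -1) [-1.11000e+00  2.64690e+02 -2.62000e+00 -3.57600e+01  1.10000e+00
  8.17460e+02 -5.27000e+00 -5.56200e+01 -1.43000e+00  1.24303e+03
  3.70000e-01 -4.77800e+01 -3.61000e+00 -5.28300e+01  1.59935e+03
 -1.57000e+00]
2.73 (-1, -1, -1, -1) [-1.11000e+00  2.64690e+02 -2.62000e+00 -3.57600e+01  1.10000e+00
  8.17460e+02 -5.27000e+00 -5.56200e+01 -1.43000e+00  1.24303e+03
  3.70000e-01 -4.77800e+01 -3.61000e+00 -5.28300e+01  1.59935e+03
 -1.57000e+00]
2.73 (-1, -1, -1, -1) [-1.11000e+00  2.64690e+02 -2.62000e+00 -3.57600e+01  1.10000e+00
  8.17460e+02 -5.27000e+00 -5.56100e+01 -1.43000e+00  1.24303e+03
  3.70000e-01 -4.77800e+01 -3.61000e+00 -5.28300e+01  1.59935e+03
  4.71000e+00]
2.73 (-1, -1, -1, -1) [-1.11000e+00  2.64690e+02 -2.62000e+00 -3.57600e+01  1.10000e+00
  8.17460e+02 -5.27000e+00 -5.56200e+01 -1.43000e+00  1.24303e+03
  3.70000e-01 -4.77800e+01 -3.61000e+00 -5.28300e+01  1.59935e+03
 -1.57000e+00]
[-0.2 -0.1 -0. ] 0.0
[ 0.4  0.  -0.1] 0.0
[-0.2  0.2  0. ] 0.0
[-0.2  0.2  0. ] 0.0
[-0.  -0.2  0.1] 0.0
[0.  0.1 0. ] 0.0
[-0.   0.1 -0. ] 0.0
[ 0.2 -0.3 -0. ] 0.0
real	0m34.787s
user	0m34.881s
sys	0m0.104s
```

View pics/w3.png

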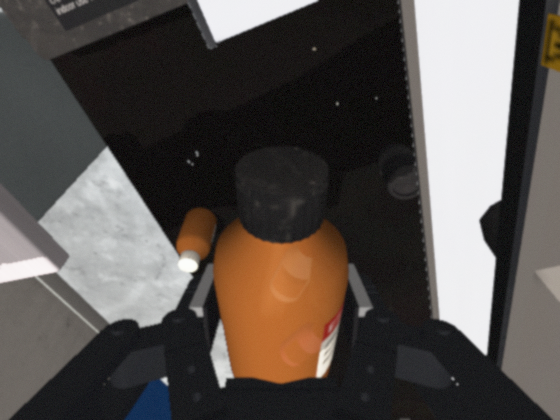

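```bash
cat > ik.py <<'E'
from fk import fk
from h import *
from scipy.optimize import least_squares
F=np.load("fk.npz"); p=F["p"]; sg=tuple(F["sg"])
lo=np.array([-2.62,-.44,-1.27,.08,-1.32,.12,-2.74]); hi=np.array([2.62,2.09,1.32,2.57,4.46,2,2.74])
def err(q,T,Rg):
    t,H=fk(p,sg,q); return np.r_[(t-T)/1000, R.from_matrix(H.T@Rg).as_rotvec()*.5]
def ik(T,Rg,q0,m=.05,reg=0.0):
    f=lambda q: np.r_[err(q,T,Rg),reg*(q-q0)]
    o=least_squares(f,np.clip(q0,lo+m+.01,hi-m-.01),bounds=(lo+m,hi-m),max_nfev=150)
    e=err(o.x,T,Rg); return o.x,np.linalg.norm(e[:3])*1000,np.linalg.norm(e[3:])*2
def points(q):
    # elbow, wrist positions
    out=[]
    for n,pt in((3,(p[4],p[7],p[5])),(5,(p[8],p[11],p[9]))):
        qq=np.r_[q[:n],np.zeros(7-n)]; pp=p.copy(); pp[12:15]=pt; out.append(fk(pp,sg,qq)[0])
    return out
def place(a_t,c_t,base_h,bay,haz,L):
    "R and tcp s.t. tool axis a->up, tool y horizontal az haz, bottle centre over bay"
    yh=np.array([0,1,0.])-a_t*a_t[1]; yh=unit(yh)
    A=np.stack([a_t,yh,np.cross(a_t,yh)],1); u=np.array([0,0,1.]); h=az(haz)
    B=np.stack([u,h,np.cross(u,h)],1); Rg=B@A.T
    C=np.array([bay[0],bay[1],4+L/2+base_h]); return C-Rg@c_t,Rg
E
cat > s1.py <<'E'
from ik import *
g=np.load("grasp1.npz"); rng=np.random.default_rng(0)
q0=arm.sense()["qpos"]
for bay in((539,393),(425,255)):
  for haz in range(-60,61,15):
    T,Rg=place(g["a"],g["c"],60,bay,haz,125)
    best=[]
    for k in range(14):
        qi=q0 if k==0 else rng.uniform(lo,hi)
        q,e1,e2=ik(T,Rg,qi)
        if e1<2 and e2<.02: best.append((np.abs(q-q0).max(),q))
    best.sort(key=lambda v:v[0])
    print(bay,haz,len(best),[ (b[1].round(2).tolist(),[x.round().tolist() for x in points(b[1])]) for b in best[:2]])
E
python3 s1.py
```

```text
(539, 393) -60 3 [([-1.14, 1.03, 0.02, 1.34, 0.89, 1.71, 2.22], [[249.0, 408.0, 546.0], [378.0, 674.0, 240.0]]), ([-1.19, 1.04, 0.12, 1.34, 0.83, 1.65, 2.25], [[226.0, 421.0, 546.0], [378.0, 674.0, 240.0]])]
(539, 393) -45 9 [([-0.81, 1.05, -0.65, 1.54, 1.39, 1.94, 2.05], [[371.0, 316.0, 529.0], [310.0, 622.0, 239.0]]), ([-0.88, 1.01, -0.53, 1.55, 1.32, 1.85, 2.06], [[343.0, 331.0, 548.0], [310.0, 622.0, 239.0]])]
(539, 393) -30 8 [([-0.89, 0.93, -0.51, 1.78, 1.47, 1.7, 2.02], [[323.0, 316.0, 586.0], [259.0, 555.0, 239.0]]), ([-0.9, 0.92, -0.49, 1.78, 1.46, 1.69, 2.02], [[317.0, 319.0, 589.0], [259.0, 555.0, 239.0]])]
(539, 393) -15 5 [([-1.57, 0.88, 0.47, 2.06, 1.42, 0.9, 1.91], [[54.0, 419.0, 624.0], [226.0, 477.0, 239.0]]), ([-0.78, 0.91, -0.65, 1.99, 1.71, 1.7, 1.99], [[352.0, 276.0, 593.0], [226.0, 477.0, 239.0]])]
(539, 393) 0 12 [([-1.76, 0.99, 0.78, 2.28, 2.02, 0.64, 1.35], [[-32.0, 455.0, 580.0], [215.0, 392.0, 239.0]]), ([-1.66, 0.91, 0.62, 2.27, 1.95, 0.77, 1.47], [[16.0, 431.0, 614.0], [215.0, 392.0, 239.0]])]
(539, 393) 15 3 [([-1.0, 0.76, -0.13, 2.39, 2.29, 1.31, 1.65],
[... 999 characters left out ...]
[-1.08, 0.82, -0.29, 2.03, 1.08, 1.58, 1.77], [[241.0, 335.0, 635.0], [196.0, 484.0, 239.0]]), ([-1.19, 0.81, -0.14, 2.04, 1.04, 1.48, 1.81], [[200.0, 352.0, 644.0], [196.0, 484.0, 239.0]])]
(425, 255) -30 5 [([-0.89, 0.86, -0.63, 2.2, 1.32, 1.74, 1.64], [[308.0, 300.0, 614.0], [144.0, 417.0, 239.0]]), ([-0.92, 0.85, -0.59, 2.21, 1.32, 1.7, 1.65], [[296.0, 305.0, 621.0], [144.0, 417.0, 239.0]])]
(425, 255) -15 9 [([-1.93, 0.96, 0.71, 2.49, 1.54, 0.66, 1.45], [[-106.0, 435.0, 592.0], [112.0, 338.0, 239.0]]), ([-1.46, 0.76, 0.06, 2.45, 1.49, 1.19, 1.52], [[97.0, 374.0, 663.0], [112.0, 338.0, 239.0]])]
(425, 255) 0 0 []
(425, 255) 15 0 []
(425, 255) 30 0 []
(425, 255) 45 0 []
(425, 255) 60 0 []
```

```bash
cat > sim.py <<'E'
from ik import *
def jac(q):
    J=np.zeros((6,7)); t0,H0=fk(p,sg,q)
    for i in range(7):
        d=q.copy(); d[i]+=1e-5; t,H=fk(p,sg,d)
        J[:3,i]=(t-t0)/1e-5/1000; J[3:,i]=R.from_matrix(H@H0.T).as_rotvec()/1e-5
    return J,t0,H0
def sim(q,wps,n=20,verbose=True):
    for T,Rg in wps:
        t0,H0=fk(p,sg,q); rv=R.from_matrix(H0.T@Rg).as_rotvec()
        for k in range(1,n+1):
            Tk=t0+(T-t0)*k/n; Rk=H0@R.from_rotvec(rv*k/n).as_matrix()
            for _ in range(3):
                J,t,H=jac(q); e=np.r_[(Tk-t)/1000,R.from_matrix(Rk@H.T).as_rotvec()]
                dq=J.T@np.linalg.solve(J@J.T+1e-4*np.eye(6),e); q=np.clip(q+dq,lo+.01,hi-.01)
            if verbose and k%(n//4)==0:
                J,t,H=jac(q); print(k,"q",q.round(2),"tcp",t.round(),"y",H[:,1].round(2),"x",H[:,0].round(2),"err",np.abs(Tk-t).max().round(1),"wrist",points(q)[1].round())
        print("rot deg",np.degrees(np.linalg.norm(rv)).round(),"dist",np.linalg.norm(T-t0).round())
    return q
E
cat > s2.py <<'E'
from sim import *
g=np.load("grasp1.npz"); q0=arm.sense()["qpos"]
for haz in(-30,-40):
    T,Rg=place(g["a"],g["c"],100,(539,393),haz,125)
    print("direct",haz); sim(q0,[(T,Rg)],24)
    print("via yaw first")
    t0,H0=fk(p,sg,q0)
    Rv=R.from_rotvec([0,0,-np.radians(75-haz)]).as_matrix()@H0
    sim(q0,[(np.array([430,180,260.]),Rv),(T,Rg)],24)
E
python3 s2.py
```

```text
direct -30
6 q [-0.97  0.25  0.65  2.16  0.18  0.63 -1.13] tcp [491.  62. 165.] y [ 0.23 -0.18 -0.96] x [-0.61 -0.79  0.  ] err 0.0 wrist [411. 134. 505.]
12 q [-1.58  0.4   1.07  2.3   0.45  0.28 -2.1 ] tcp [510. 169. 163.] y [ 0.54 -0.16 -0.82] x [-0.76 -0.52 -0.4 ] err 0.0 wrist [320. 235. 458.]
18 q [-1.88  0.91  1.27  2.23  0.14  0.18 -2.61] tcp [528. 276. 162.] y [ 0.76 -0.27 -0.59] x [-0.64 -0.17 -0.75] err 0.0 wrist [262. 379. 375.]
24 q [-1.96  1.47  1.31  1.91 -0.36  0.6  -2.73] tcp [508. 378.  61.] y [ 0.77 -0.48 -0.42] x [-0.49 -0.01 -0.87] err 99.9 wrist [239. 553. 215.]
rot deg 128.0 dist 435.0
via yaw first
6 q [-0.75  0.42  0.63  1.87 -0.02  1.17 -0.83] tcp [462.  11. 190.] y [-0.21 -0.25 -0.94] x [-0.62 -0.72  0.33] err 0.0 wrist [539. 108. 524.]
12 q [-0.8   0.45  0.71  1.79 -0.19  1.33 -1.18] tcp [451.  68. 213.] y [-0.3  -0.13 -0.94] x [-0.87 -0.37  0.33] err 0.0 wrist [563. 121. 547.]
18 q [-0.86  0.45  0.8   1.76 -0.35  1.42 -1.56] tcp [441. 124. 237.] y [-0.33  0.01 -0.94] x [-0.94  0.05  0.33] err 0.0 wrist [565. 123. 571.]
24 q [-0.96  0.4   0.9   1.79 -0.49 
[... 1880 characters left out ...]
.26  0.21 -0.94] x [-0.73  0.6   0.33] err 0.0 wrist [530. 106. 594.]
rot deg 115.0 dist 247.0
6 q [-1.38  0.37  1.06  1.89 -0.31  1.06 -2.46] tcp [459. 230. 235.] y [ 0.04 -0.04 -1.  ] x [-0.77  0.63 -0.06] err 0.0 wrist [453. 246. 591.]
12 q [-1.69  0.59  1.21  1.92 -0.15  0.86 -2.73] tcp [488. 281. 210.] y [ 0.33 -0.29 -0.9 ] x [-0.71  0.56 -0.44] err 0.1 wrist [377. 384. 533.]
18 q [-1.84  1.05  1.31  1.88 -0.27  0.79 -2.73] tcp [493. 348. 146.] y [ 0.54 -0.47 -0.69] x [-0.63  0.32 -0.71] err 39.3 wrist [306. 519. 397.]
24 q [-1.91  1.51  1.31  1.77 -0.36  0.85 -2.73] tcp [494. 371.  39.] y [ 0.66 -0.62 -0.43] x [-0.55  0.   -0.84] err 121.0 wrist [265. 596. 195.]
rot deg 90.0 dist 253.0
```

```bash
cat > s3.py <<'E'
from sim import *
from itertools import product
g=np.load("grasp1.npz"); q0=arm.sense()["qpos"]
for haz in(-25,-35,-45):
    T,Rg=place(g["a"],g["c"],100,(539,393),haz,125)
    qg,e1,e2=ik(T,Rg,np.array([-.9,.92,-.49,1.78,1.46,1.69,2.02]),m=.15,reg=.002); print(haz,qg.round(2),e1,e2)
    for k in range(0,11):
        q=q0+(qg-q0)*k/10; t,H=fk(p,sg,q); ax=H@g["a"]; c=t+H@g["c"]
        print(k,"tcp",t.round(),"y",H[:,1].round(2),"bottle c",c.round(),"axis",ax.round(2),"wr",points(q)[1].round())
E
python3 s3.py
```

```text
-25 [-0.88  0.84 -0.51  1.86  1.5   1.66  2.07] 0.0012080008090045824 2.510472674550814e-06
0 tcp [472. -45. 166.] y [-0.08 -0.32 -0.94] bottle c [470. -38. 178.] axis [ 0.27  0.96 -0.  ] wr [499.  75. 501.]
1 tcp [468. -30. 160.] y [-0.1  -0.45 -0.89] bottle c [465. -23. 172.] axis [-0.17  0.98 -0.11] wr [501. 134. 475.]
2 tcp [472. -14. 158.] y [-0.08 -0.57 -0.82] bottle c [468.  -7. 170.] axis [-0.57  0.82 -0.11] wr [496. 191. 448.]
3 tcp [483.   6. 158.] y [-0.02 -0.67 -0.74] bottle c [479.  13. 170.] axis [-0.85  0.53 -0.02] wr [483. 246. 421.]
4 tcp [499.  34. 159.] y [ 0.09 -0.75 -0.66] bottle c [495.  40. 171.] axis [-0.97  0.2   0.14] wr [464. 298. 395.]
5 tcp [517.  70. 160.] y [ 0.21 -0.79 -0.58] bottle c [514.  77. 172.] axis [-0.93 -0.1   0.35] wr [439. 347. 370.]
6 tcp [536. 116. 161.] y [ 0.36 -0.78 -0.51] bottle c [533. 125. 171.] axis [-0.76 -0.3   0.57] wr [408. 393. 346.]
7 tcp [551. 173. 160.] y [ 0.51 -0.74 -0.45] bottle c [547. 182. 170.] axis [-0.53 -0.38  0.76] wr [372. 434. 325.]
8 tcp [559. 238. 160.] y [ 0.64 -0.65 -0.4 ] bottle c [554. 247. 168.] axis [-0.
[... 2288 characters left out ...]
28. 405.]
5 tcp [529. 108. 163.] y [ 0.13 -0.79 -0.6 ] bottle c [527. 116. 174.] axis [-0.94 -0.    0.35] wr [481. 387. 380.]
6 tcp [542. 155. 163.] y [ 0.24 -0.81 -0.53] bottle c [540. 164. 174.] axis [-0.81 -0.2   0.56] wr [456. 442. 355.]
7 tcp [552. 208. 162.] y [ 0.36 -0.81 -0.47] bottle c [549. 217. 172.] axis [-0.6  -0.29  0.74] wr [425. 494. 332.]
8 tcp [556. 264. 161.] y [ 0.47 -0.78 -0.41] bottle c [553. 275. 170.] axis [-0.37 -0.28  0.89] wr [390. 541. 312.]
9 tcp [553. 323. 160.] y [ 0.58 -0.73 -0.36] bottle c [549. 334. 168.] axis [-0.16 -0.17  0.97] wr [351. 584. 294.]
10 tcp [544. 381. 160.] y [ 0.67 -0.67 -0.33] bottle c [539. 393. 166.] axis [-0. -0.  1.] wr [310. 622. 280.]
```

```bash
cat > s4.py <<'E'
from sim import *
g=np.load("grasp1.npz"); s=arm.sense(); q0=s["qpos"]; haz=-35
T,Rg=place(g["a"],g["c"],100,(539,393),haz,125)
qg,e1,e2=ik(T,Rg,np.array([-.9,.92,-.49,1.78,1.46,1.69,2.02]),m=.15,reg=.002)
W=[]
for k,C in((2,(445,10,205)),(4,(405,90,230)),(6,(400,180,240)),(8,(430,280,240)),(10,(520,378,210))):
    H=fk(p,sg,q0+(qg-q0)*k/10)[1]
    if k==10: H=Rg
    W.append((np.array(C)-H@g["c"],H))
np.save("wps.npy",np.array([np.c_[a,b] for a,b in W]))
q=sim(q0,W+[(T-[0,0,97],Rg)],8)
E
python3 s4.py
```

```text
2 q [-0.7   0.38  0.51  1.98  0.21  1.03 -0.36] tcp [466. -33. 173.] y [-0.1  -0.38 -0.92] x [-0.01 -0.92  0.38] err 0.0 wrist [501. 108. 499.]
4 q [-0.73  0.38  0.47  1.97  0.27  1.09 -0.23] tcp [460. -21. 180.] y [-0.11 -0.44 -0.89] x [ 0.22 -0.88  0.41] err 0.0 wrist [498. 141. 495.]
6 q [-0.76  0.39  0.42  1.97  0.33  1.14 -0.11] tcp [455.  -9. 186.] y [-0.11 -0.5  -0.86] x [ 0.44 -0.8   0.41] err 0.0 wrist [489. 174. 491.]
8 q [-0.79  0.39  0.37  1.97  0.39  1.18  0.02] tcp [449.   3. 193.] y [-0.09 -0.56 -0.82] x [ 0.63 -0.67  0.39] err 0.0 wrist [475. 205. 486.]
rot deg 54.0 dist 60.0
2 q [-0.83  0.4   0.32  1.97  0.43  1.24  0.13] tcp [438.  23. 199.] y [-0.07 -0.62 -0.78] x [ 0.78 -0.52  0.34] err 0.0 wrist [459. 244. 478.]
4 q [-0.87  0.41  0.27  1.97  0.47  1.3   0.25] tcp [428.  43. 206.] y [-0.04 -0.67 -0.74] x [ 0.9  -0.35  0.27] err 0.0 wrist [438. 281. 471.]
6 q [-0.91  0.41  0.22  1.98  0.51  1.35  0.37] tcp [418.  63. 212.] y [ 0.   -0.71 -0.7 ] x [ 0.97 -0.17  0.17] err 0.0 wrist [413. 315. 464.]
8 q [-0.95  0.42  0.16  1.99  0.54  1.39  0.49] tcp [408.  83. 218.] 
[... 1792 characters left out ...]
.] y [ 0.77 -0.54 -0.33] x [-0.28  0.17 -0.95] err 0.0 wrist [255. 564. 323.]
rot deg 39.0 dist 138.0
2 q [-1.11  0.81 -0.18  1.77  1.24  1.54  2.11] tcp [532. 371. 169.] y [ 0.77 -0.54 -0.33] x [-0.28  0.17 -0.95] err 0.0 wrist [260. 568. 288.]
4 q [-1.11  0.87 -0.18  1.75  1.25  1.52  2.07] tcp [537. 375. 134.] y [ 0.77 -0.54 -0.33] x [-0.28  0.17 -0.95] err 0.0 wrist [264. 572. 253.]
6 q [-1.11  0.93 -0.17  1.74  1.26  1.51  2.03] tcp [541. 379.  99.] y [ 0.77 -0.54 -0.33] x [-0.28  0.17 -0.95] err 0.0 wrist [269. 575. 218.]
8 q [-1.11  0.99 -0.17  1.71  1.28  1.49  1.99] tcp [546. 383.  63.] y [ 0.77 -0.54 -0.33] x [-0.28  0.17 -0.95] err 0.0 wrist [274. 579. 182.]
rot deg 0.0 dist 143.0
```

```bash
cat > wp.py <<'E'
from h import *
import sys
W=np.load(sys.argv[2] if len(sys.argv)>2 else "wps.npy")[int(sys.argv[1])]
plan(W[:,0],W[:,1:],off=0)
E
python3 wp.py 0
```

```text
t5.50 tcp [472.2 -44.6 166.4] x [-0.235 -0.914  0.33 ] y [-0.078 -0.321 -0.944] z [ 0.969 -0.247  0.004] q [-0.678  0.367  0.559  1.999  0.148  0.958 -0.481] F [-0.2 -0.2 -2.5] w 56.0
target tcp [448.6   3.5 193.1] dist 59.8 rot [ -4.1 -51.3 -15.4] n 8
slide [[-3.7, -4.8, -4.3], [-4.0, -4.9, -3.9], [-4.2, -5.0, -3.5], [-4.4, -5.2, -3.1], [-4.6, -5.3, -2.6], [-4.7, -5.4, -2.2], [-4.7, -5.6, -1.7], [-4.7, -5.7, -1.2]]
rot [[-0.5, -6.4, -1.9], [-0.5, -6.4, -1.9], [-0.5, -6.4, -1.9], [-0.5, -6.4, -1.9], [-0.5, -6.4, -1.9], [-0.5, -6.4, -1.9], [-0.5, -6.4, -1.9], [-0.5, -6.4, -1.9]]
```

Emit:
play_rows(slide=[[-4, -5, -4.5], [-4, -5, -4], [-4, -5, -3.5], [-4.5, -5, -3], [-4.5, -5.5, -2.5], [-4.5, -5.5, -2], [-4.5, -5.5, -1.5], [-4.5, -5.5, -1]], rot=[[-0.5, -6.4, -1.9], [-0.5, -6.4, -1.9], [-0.5, -6.4, -1.9], [-0.5, -6.4, -1.9], [-0.5, -6.4, -1.9], [-0.5, -6.4, -1.9], [-0.5, -6.4, -1.9], [-0.5, -6.4, -1.9]])

```text
time: 6.17
tcp_pos: [444.4, 1.3, 186.8]
orientation: [-0.405, 0.815, -0.229, 0.346]
ft_force: [-0.0, 1.2, -1.9]
width: 55.8
```

```bash
python3 wp.py 1
```

```text
t6.17 tcp [444.4   1.3 186.8] x [ 0.656 -0.654  0.378] y [-0.094 -0.567 -0.818] z [ 0.749  0.501 -0.433] q [-0.785  0.406  0.36   1.977  0.39   1.173  0.039] F [-0.   1.2 -1.9] w 55.8
target tcp [407.9  83.3 218. ] dist 95.1 rot [ -8.5 -46.4 -13.8] n 8
slide [[-8.2, -8.6, 0.0], [-7.9, -8.8, 0.7], [-7.5, -9.1, 1.3], [-7.1, -9.3, 1.9], [-6.6, -9.6, 2.4], [-6.1, -9.8, 2.9], [-5.4, -10.0, 3.3], [-4.8, -10.3, 3.6]]
rot [[-1.1, -5.8, -1.7], [-1.1, -5.8, -1.7], [-1.1, -5.8, -1.7], [-1.1, -5.8, -1.7], [-1.1, -5.8, -1.7], [-1.1, -5.8, -1.7], [-1.1, -5.8, -1.7], [-1.1, -5.8, -1.7]]
```

Tracks the prediction.

Emit:
play_rows(slide=[[-8, -8.5, 0], [-8, -9, 0.5], [-7.5, -9, 1.5], [-7, -9.5, 2], [-6.5, -9.5, 2.5], [-6, -10, 3], [-5.5, -10, 3.5], [-5, -10.5, 3.5]], rot=[[-1.1, -5.8, -1.7], [-1.1, -5.8, -1.7], [-1.1, -5.8, -1.7], [-1.1, -5.8, -1.7], [-1.1, -5.8, -1.7], [-1.1, -5.8, -1.7], [-1.1, -5.8, -1.7], [-1.1, -5.8, -1.7]])

```text
time: 6.83
tcp_pos: [401.8, 85.2, 208.4]
orientation: [-0.352, 0.936, 0.029, -0.001]
ft_force: [0.1, 0.8, -2.8]
width: 55.9
```

```bash
python3 wp.py 2
```

```text
t6.83 tcp [401.8  85.2 208.4] x [0.998 0.054 0.019] y [ 0.054 -0.751 -0.658] z [-0.021  0.658 -0.753] q [-0.96   0.453  0.137  1.989  0.538  1.381  0.506] F [ 0.1  0.8 -2.8] w 55.9
target tcp [402.6 171.7 229. ] dist 88.9 rot [-12.9 -41.4 -10.7] n 7
slide [[0.8, -11.2, 5.9], [1.7, -11.4, 5.4], [2.5, -11.5, 4.8], [3.3, -11.5, 4.2], [4.0, -11.6, 3.4], [4.6, -11.5, 2.6], [5.2, -11.5, 1.7]]
rot [[-1.8, -5.9, -1.5], [-1.8, -5.9, -1.5], [-1.8, -5.9, -1.5], [-1.8, -5.9, -1.5], [-1.8, -5.9, -1.5], [-1.8, -5.9, -1.5], [-1.8, -5.9, -1.5]]
```

Emit:
play_rows(slide=[[1, -11, 6], [1.5, -11.5, 5.5], [2.5, -11.5, 5], [3.5, -11.5, 4], [4, -11.5, 3.5], [4.5, -11.5, 2.5], [5, -11.5, 1.5]], rot=[[-1.8, -5.9, -1.5], [-1.8, -5.9, -1.5], [-1.8, -5.9, -1.5], [-1.8, -5.9, -1.5], [-1.8, -5.9, -1.5], [-1.8, -5.9, -1.5], [-1.8, -5.9, -1.5]])

```text
time: 7.42
tcp_pos: [397.6, 174.7, 218.6]
orientation: [-0.207, 0.893, 0.242, -0.317]
ft_force: [-0.5, 0.1, -2.9]
width: 55.7
```

```bash
python3 wp.py 3
```

```text
t7.42 tcp [397.6 174.7 218.6] x [ 0.681  0.564 -0.467] y [ 0.302 -0.797 -0.523] z [-0.667  0.215 -0.713] q [-1.077  0.541 -0.054  1.95   0.684  1.525  1.018] F [-0.5  0.1 -2.9] w 55.7
target tcp [434.  269.9 231.1] dist 102.7 rot [-16.6 -37.1  -4.7] n 7
slide [[10.4, -10.2, -1.8], [10.3, -10.0, -3.2], [10.0, -9.7, -4.5], [9.7, -9.4, -5.8], [9.2, -9.0, -7.1], [8.6, -8.6, -8.3], [7.8, -8.1, -9.4]]
rot [[-2.4, -5.3, -0.7], [-2.4, -5.3, -0.7], [-2.4, -5.3, -0.7], [-2.4, -5.3, -0.7], [-2.4, -5.3, -0.7], [-2.4, -5.3, -0.7], [-2.4, -5.3, -0.7]]
```

Emit:
play_rows(slide=[[10.5, -10, -2.5], [10.5, -10, -4], [10, -10, -5.5], [9.5, -9.5, -7], [9, -9, -8], [8.5, -8.5, -9], [8, -8, -10]], rot=[[-2.4, -5.3, -0.7], [-2.4, -5.3, -0.7], [-2.4, -5.3, -0.7], [-2.4, -5.3, -0.7], [-2.4, -5.3, -0.7], [-2.4, -5.3, -0.7], [-2.4, -5.3, -0.7]])

```text
time: 8.0
tcp_pos: [434.8, 274.9, 220.5]
orientation: [0.009, 0.739, 0.381, -0.556]
ft_force: [-0.9, -0.8, -2.2]
width: 55.8
```

```bash
python3 wp.py 4
```

```text
t8.00 tcp [434.8 274.9 220.5] x [ 0.092  0.552 -0.829] y [ 0.573 -0.71  -0.41 ] z [-0.814 -0.437 -0.381] q [-1.135  0.646 -0.184  1.881  0.915  1.609  1.584] F [-0.9 -0.8 -2.2] w 55.8
target tcp [527.1 367.6 203.9] dist 131.8 rot [-15.9 -31.7   2. ] n 6
slide [[12.2, -1.0, -18.2], [10.5, -0.2, -19.3], [8.7, 0.6, -20.2], [6.8, 1.6, -20.8], [4.9, 2.5, -21.3], [2.9, 3.5, -21.5]]
rot [[-2.7, -5.3, 0.3], [-2.7, -5.3, 0.3], [-2.7, -5.3, 0.3], [-2.7, -5.3, 0.3], [-2.7, -5.3, 0.3], [-2.7, -5.3, 0.3]]
```

Emit:
play_rows(slide=[[12, -1, -18], [10.5, 0, -19.5], [8.5, 0.5, -20], [7, 1.5, -21], [5, 2.5, -21.5], [3, 3.5, -21.5], [0, 0, 0]], rot=[[-2.7, -5.3, 0.3], [-2.7, -5.3, 0.3], [-2.7, -5.3, 0.3], [-2.7, -5.3, 0.3], [-2.7, -5.3, 0.3], [-2.7, -5.3, 0.3], [0, 0, 0]])

```text
time: 8.58
tcp_pos: [525.3, 374.4, 183.6]
orientation: [-0.237, -0.53, -0.429, 0.692]
ft_force: [0.2, 0.2, -2.4]
width: 55.7
```

Run:
```python
from h import *
g=np.load("grasp1.npz"); s,R0=st(); log(s,R0)
print("axis",(R0@g["a"]).round(3),"centre",(s["tcp_pos"]+R0@g["c"]).round(1))
for c in("scene","side"):
    im,d,P=cloud(c); cv2.imwrite(f"pics/{c}5.png",im); np.save(f"{c}5.npy",P)
    m=arm.silhouettes(c,"large_bottle_center")
    for q in m[:2]:
        X=P[q["pixels"]]; X=X[np.isfinite(X).all(1)]; print(c,q["conf"],len(X),np.median(X,0).round(),np.percentile(X[:,2],[1,99]).round())
    print([ (x["conf"],np.round(x["position"])) for x in arm.mark_of(c,"large_bottle_center")])
im,d=arm.camera("wrist"); cv2.imwrite("pics/w5.png",im)
```

```text
t8.58 tcp [525.3 374.4 183.6] x [-0.325  0.127 -0.937] y [ 0.783 -0.52  -0.342] z [-0.53  -0.845  0.069] q [-1.108  0.78  -0.221  1.811  1.238  1.542  2.141] F [ 0.2  0.2 -2.4] w 55.7
axis [0.042 0.032 0.999] centre [518.  384.7 189.6]
scene 0.79 474 [501. 365. 206.] [134. 253.]
[(0.95, array([513., 381., 191.]))]
side 0.85 736 [507. 360. 201.] [135. 258.]
[(0.72, array([515., 381., 193.])), (0.61, array([485., 329.,  59.]))]
```

View pics/side5.png

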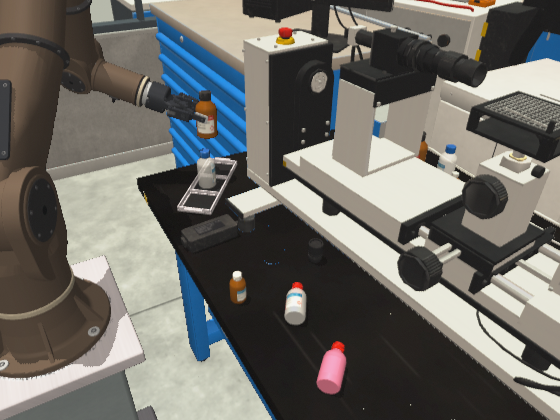

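View pics/w5.png

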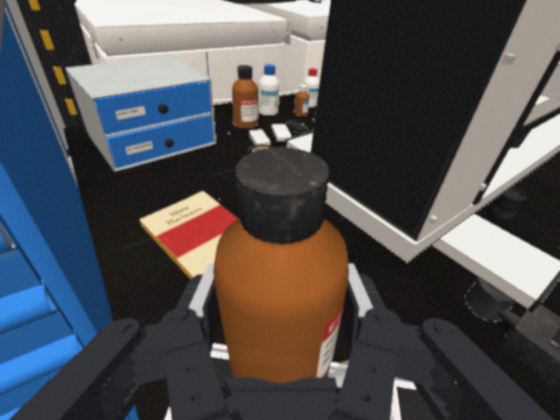

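```bash
cat > axfit.py <<'E'
from h import *
from scipy.optimize import least_squares
def axfit(c,P,c0,r,hb,L,w=None):
    "upright-ish bottle: fit axis through body, c0 approx centre"
    X=P.reshape(-1,3); X=X[np.isfinite(X).all(1)]
    z0=c0[2]-L/2
    X=X[(np.linalg.norm(X[:,:2]-c0[:2],axis=1)<r+12)&(X[:,2]>z0+5)&(X[:,2]<z0+hb-12)]
    def res(p):
        v=unit([p[2],p[3],1]); d=X-np.array([p[0],p[1],c0[2]]); return np.linalg.norm(d-np.outer(d@v,v),axis=1)-r
    o=least_squares(res,[c0[0],c0[1],0,0],loss="soft_l1",f_scale=1.5)
    print(c,"n",len(X),"axis pt",o.x[:2].round(1),"tilt",o.x[2:].round(3),"cost",np.median(abs(res(o.x))).round(2))
    return o.x
E
python3 - <<'E'
from axfit import *
for c in("scene","side"): axfit(c,np.load(f"{c}5.npy"),(516,383,191),29,100,125)
for c in("scene","side"): axfit(c+" med",np.load(f"{c}5.npy"),(483,324,59),25,88,110)
E
```

```text
scene n 345 axis pt [513.9 380.4] tilt [0.054 0.064] cost 1.65
side n 527 axis pt [510.4 381.3] tilt [0.028 0.027] cost 1.36
scene med n 269 axis pt [479.1 325.7] tilt [0.016 0.028] cost 1.2
side med n 390 axis pt [477.9 329.9] tilt [-0.004  0.003] cost 1.13
```

```bash
cat > hand.py <<'E'
from h import *
from scipy.optimize import least_squares
def handfit(r,a0,c0,hb,L):
    i=arm.camera_info("wrist"); K=i["intrinsics"]; M=i["mount"]; im,d=arm.camera("wrist")
    v,u=np.mgrid[:420,:560]; P=np.stack([(u-K[0,2])*d/K[0,0],(v-K[1,2])*d/K[1,1],d],-1)@M[:3,:3].T+M[:3,3]
    ok=(d>0)&(abs(P[...,2])<r+6)
    X=P[ok]; s=(X-c0)@a0; rad=np.linalg.norm(X-c0-np.outer(s,a0),axis=1)
    k=(rad<r+10); X=X[k]; s=s[k]
    top=np.percentile(s,[98,99.5]); print("top s",top.round(1),"expected",L/2)
    Xb=X[(s<hb-L/2-14)&(abs(X[:,2])<r-6)]; print(len(Xb))
    e1=unit(np.cross(a0,[0,0,1])); e2=np.cross(a0,e1)
    def res(p):
        v=unit(a0+p[2]*e1+p[3]*e2); dd=Xb-(c0+p[0]*e1+p[1]*e2); return np.linalg.norm(dd-np.outer(dd@v,v),axis=1)-r
    o=least_squares(res,[0,0,0,0],loss="soft_l1",f_scale=1.5); p=o.x
    a=unit(a0+p[2]*e1+p[3]*e2); c=c0+p[0]*e1+p[1]*e2
    s=(X-c)@a; top=np.percentile(s,99.); c=c+a*(top-L/2)
    print("a",a.round(3),"c",c.round(1),"med",np.median(abs(res(p))).round(2)); return a,c
E
python3 - <<'E'
from hand import *
g=np.load("grasp1.npz"); print(g["a"],g["c"]); a,c=handfit(29,g["a"],g["c"],100,125)
s,R0=st(); print("axis",(R0@a).round(3),"c",(s["tcp_pos"]+R0@c).round(1))
np.savez("grasp1b.npz",a=a,c=c)
E
```

```text
[-0.94542082 -0.32525177  0.0197676 ] [ -2.02870159 -13.12777494  -4.45767939]
top s [65.9 66.1] expected 62.5
7698
a [-0.948 -0.318  0.005] c [ -4.8 -15.4  -0.6] med 0.23
t8.98 tcp [524.  373.5 187.1] x [-0.318  0.135 -0.938] y [ 0.782 -0.522 -0.34 ] z [-0.536 -0.842  0.061] q [-1.109  0.775 -0.221  1.811  1.234  1.546  2.135] F [ 0.  -0.  -1.6] w 55.6
axis [0.05  0.034 0.998] c [513.9 381.5 196.8]
```

```bash
cat > pl.py <<'E'
from ik import *
import sys
gf,x,y,h,haz,L=sys.argv[1],*map(float,sys.argv[2:7])
g=np.load(gf); T,Rg=place(g["a"],g["c"],h,(x,y),haz,L)
s,R0=st(); print("now axis",(R0@g["a"]).round(3),"base",(s["tcp_pos"]+R0@(g["c"]-g["a"]*L/2)).round(1))
plan(T,Rg,off=0,step=30)
E
python3 pl.py grasp1b.npz 539.5 394 90 -35 125
```

```text
t8.98 tcp [524.  373.5 187.1] x [-0.318  0.135 -0.938] y [ 0.782 -0.522 -0.34 ] z [-0.536 -0.842  0.061] q [-1.109  0.775 -0.221  1.811  1.234  1.546  2.135] F [ 0.  -0.  -1.6] w 55.6
now axis [0.05  0.034 0.998] base [510.7 379.3 134.4]
t8.98 tcp [524.  373.5 187.1] x [-0.318  0.135 -0.938] y [ 0.782 -0.522 -0.34 ] z [-0.536 -0.842  0.061] q [-1.109  0.775 -0.221  1.811  1.234  1.546  2.135] F [ 0.  -0.  -1.6] w 55.6
target tcp [549.8 386.  147. ] dist 49.2 rot [1.3 3.8 1.3] n 2
slide [[15.5, 13.7, -13.4], [16.1, 13.3, -13.0]]
rot [[0.6, 1.9, 0.7], [0.6, 1.9, 0.7]]
```

Emit:
play_rows(slide=[[15.5, 13.5, -13.5], [16, 13.5, -13], [0, 0, 0], [0, 0, 0]], rot=[[0.6, 1.9, 0.7], [0.6, 1.9, 0.7], [0, 0, 0], [0, 0, 0]])

```text
time: 9.32
tcp_pos: [550.0, 387.2, 148.0]
orientation: [-0.222, -0.567, -0.424, 0.67]
ft_force: [-0.3, 0.5, -1.3]
width: 56.1
```

```bash
python3 pl.py grasp1b.npz 539.5 394 40 -35 125
```

```text
t9.32 tcp [550.  387.2 148. ] x [-0.258  0.184 -0.948] y [ 0.778 -0.542 -0.317] z [-0.573 -0.82  -0.003] q [-1.106  0.875 -0.186  1.735  1.259  1.54   2.051] F [-0.3  0.5 -1.3] w 56.1
now axis [-0.005 -0.006  1.   ] base [540.  395.6  95. ]
t9.32 tcp [550.  387.2 148. ] x [-0.258  0.184 -0.948] y [ 0.778 -0.542 -0.317] z [-0.573 -0.82  -0.003] q [-1.106  0.875 -0.186  1.735  1.259  1.54   2.051] F [-0.3  0.5 -1.3] w 56.1
target tcp [549.8 386.   97. ] dist 51.1 rot [ 0.1 -0.4 -0.1] n 2
slide [[24.1, 8.3, 0.7], [24.1, 8.4, 0.6]]
rot [[0.1, -0.2, -0.0], [0.1, -0.2, -0.0]]
```

Emit:
play_rows(slide=[[24, 8, 0.7], [24, 8.5, 0.6], [0, 0, 0], [0, 0, 0]], rot=[[0.1, -0.2, 0], [0.1, -0.2, 0], [0, 0, 0], [0, 0, 0]])

```text
time: 9.65
tcp_pos: [548.8, 386.7, 100.0]
orientation: [-0.221, -0.566, -0.423, 0.672]
ft_force: [0.9, -0.6, -2.4]
width: 55.9
```

```bash
python3 pl.py grasp1b.npz 539.5 394 0 -35 125
python3 - <<'E'
from h import *
for c,(x0,x1,y0,y1) in dict(scene=(150,260,120,250),side=(140,280,100,240)).items():
    im,d=arm.camera(c); cv2.imwrite(f"pics/{c}6.png",cv2.resize(im[y0:y1,x0:x1],None,fx=4,fy=4,interpolation=cv2.INTER_CUBIC))
E
```

```text
t9.65 tcp [548.8 386.7 100. ] x [-0.262  0.181 -0.948] y [ 0.776 -0.544 -0.318] z [-0.573 -0.819  0.002] q [-1.11   0.951 -0.182  1.729  1.27   1.519  1.99 ] F [ 0.9 -0.6 -2.4] w 55.9
now axis [-0.002 -0.002  1.   ] base [538.6 394.9  47. ]
t9.65 tcp [548.8 386.7 100. ] x [-0.262  0.181 -0.948] y [ 0.776 -0.544 -0.318] z [-0.573 -0.819  0.002] q [-1.11   0.951 -0.182  1.729  1.27   1.519  1.99 ] F [ 0.9 -0.6 -2.4] w 55.9
target tcp [549.8 386.   57. ] dist 43.0 rot [-0.  -0.2 -0. ] n 2
slide [[20.2, 7.4, -0.0], [20.2, 7.4, -0.1]]
rot [[-0.0, -0.1, -0.0], [-0.0, -0.1, -0.0]]
```

View pics/side6.png

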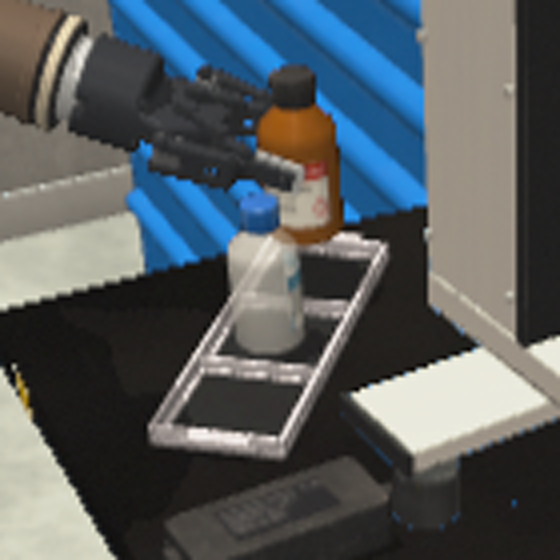

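View pics/scene6.png

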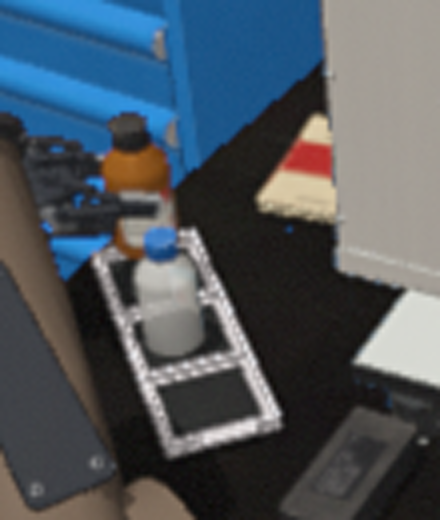

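Emit:
play_rows(slide=[[17, 6, 0], [13, 5, 0], [8, 3, 0], [0, 0, 0]], rot=[[0, -0.2, 0], [0, 0, 0], [0, 0, 0], [0, 0, 0]])

```text
time: 10.08
tcp_pos: [550.6, 388.0, 64.7]
orientation: [-0.221, -0.567, -0.425, 0.67]
ft_force: [-0.5, -0.6, -2.4]
width: 55.9
```

```bash
python3 pl.py grasp1b.npz 539.5 394 0 -35 125
```

```text
t10.08 tcp [550.6 388.   64.7] x [-0.259  0.186 -0.948] y [ 0.778 -0.541 -0.319] z [-0.572 -0.82  -0.004] q [-1.112  1.009 -0.175  1.716  1.284  1.501  1.943] F [-0.5 -0.6 -2.4] w 55.9
now axis [-0.005 -0.008  1.   ] base [540.5 396.5  11.7]
t10.08 tcp [550.6 388.   64.7] x [-0.259  0.186 -0.948] y [ 0.778 -0.541 -0.319] z [-0.572 -0.82  -0.004] q [-1.112  1.009 -0.175  1.716  1.284  1.501  1.943] F [-0.5 -0.6 -2.4] w 55.9
target tcp [549.8 386.   57. ] dist 8.0 rot [ 0.2 -0.5  0. ] n 1
slide [[7.1, 2.9, 2.2]]
rot [[0.2, -0.5, 0.0]]
```

Emit:
play_rows(slide=[[4, 1.5, 1.5], [2.5, 1, 0.5], [0, 0, 0]], rot=[[0.2, -0.5, 0], [0, 0, 0], [0, 0, 0]])

```text
time: 10.33
tcp_pos: [549.9, 386.4, 58.6]
orientation: [-0.222, -0.565, -0.423, 0.673]
ft_force: [-0.6, -0.3, -2.2]
width: 55.8
```

```bash
python3 pl.py grasp1b.npz 539.5 394 0 -35 125
```

```text
t10.33 tcp [549.9 386.4  58.6] x [-0.264  0.178 -0.948] y [ 0.776 -0.544 -0.318] z [-0.573 -0.82   0.005] q [-1.112  1.019 -0.175  1.715  1.284  1.5    1.943] F [-0.6 -0.3 -2.2] w 55.8
now axis [0. 0. 1.] base [539.6 394.5   5.6]
t10.33 tcp [549.9 386.4  58.6] x [-0.264  0.178 -0.948] y [ 0.776 -0.544 -0.318] z [-0.573 -0.82   0.005] q [-1.112  1.019 -0.175  1.715  1.284  1.5    1.943] F [-0.6 -0.3 -2.2] w 55.8
target tcp [549.8 386.   57. ] dist 1.7 rot [-0. -0.  0.] n 1
slide [[1.5, 0.7, 0.4]]
rot [[-0.0, -0.0, 0.0]]
```

Emit:
play_rows(slide=[[2, 0.7, 0.3], [0, 0, 0]], rot=[[0, 0, 0], [0, 0, 0]])

```text
time: 10.5
tcp_pos: [550.6, 386.1, 58.8]
orientation: [-0.223, -0.566, -0.422, 0.672]
ft_force: [-0.7, 0.5, -2.6]
width: 55.7
```

```bash
python3 pl.py grasp1b.npz 539.5 394 0 -35 125|head -2
```

```text
t10.50 tcp [550.6 386.1  58.8] x [-0.26   0.178 -0.949] y [ 0.777 -0.545 -0.315] z [-0.573 -0.819  0.003] q [-1.112  1.02  -0.174  1.714  1.285  1.502  1.94 ] F [-0.7  0.5 -2.6] w 55.7
now axis [-0.004  0.001  1.   ] base [540.5 394.2   5.8]
```

Emit:
play_rows(slide=[[2.5, 0.8, 0], [0, 0, 0]], rot=[[0, 0, 0], [0, 0, 0]])

```text
time: 10.67
tcp_pos: [551.5, 385.9, 58.8]
orientation: [-0.224, -0.568, -0.421, 0.671]
ft_force: [0.5, -1.4, -2.8]
width: 55.5
```

```bash
python3 pl.py grasp1b.npz 539.5 394 0 -35 125|head -2
```

```text
t10.67 tcp [551.5 385.9  58.8] x [-0.255  0.178 -0.95 ] y [ 0.778 -0.546 -0.311] z [-0.574 -0.819  0.001] q [-1.113  1.023 -0.171  1.713  1.286  1.504  1.937] F [ 0.5 -1.4 -2.8] w 55.5
now axis [-0.009  0.001  1.   ] base [541.7 393.9   5.7]
```

Emit:
play_rows(slide=[[3.5, 0, 0.5], [2, 0, 0]], rot=[[0, 0, -0.4], [0, 0, 0]])

```text
time: 10.83
tcp_pos: [551.8, 385.7, 58.4]
orientation: [-0.223, -0.57, -0.421, 0.67]
ft_force: [-4.3, -1.5, 7.8]
width: 55.7
```

```bash
python3 pl.py grasp1b.npz 539.5 394 0 -35 125|head -2
```

```text
t10.83 tcp [551.8 385.7  58.4] x [-0.252  0.18  -0.951] y [ 0.778 -0.547 -0.31 ] z [-0.576 -0.818 -0.003] q [-1.113  1.025 -0.171  1.712  1.286  1.505  1.933] F [-4.3 -1.5  7.8] w 55.7
now axis [-0.012 -0.001  1.   ] base [542.2 393.8   5.3]
```

Emit:
play_rows(slide=[[0, 0, 0], [0, 0, 0], [0, 0, 0], [0, 0, 0], [0, 0, 0]], rot=[[0, 0, 0], [0, 0, 0], [0, 0, 0], [0, 0, 0], [0, 0, 0]], jaw=70)

```text
time: 11.25
tcp_pos: [552.0, 386.0, 58.7]
orientation: [-0.223, -0.57, -0.421, 0.67]
ft_force: [-0.0, 0.2, -0.7]
width: 70.1
```

Run:
```python
from hand import *
s,R0=st(); g=np.load("grasp1b.npz"); a,c=handfit(29,g["a"],g["c"],100,125); print("axis",(R0@a).round(3),"c",(s["tcp_pos"]+R0@c).round(1))
im,d=arm.camera("wrist"); cv2.imwrite("pics/w7.png",im)
```

```text
t11.25 tcp [552.  386.   58.7] x [-0.252  0.182 -0.951] y [ 0.778 -0.547 -0.31 ] z [-0.576 -0.817 -0.004] q [-1.113  1.024 -0.17   1.712  1.286  1.504  1.933] F [-0.   0.2 -0.7] w 70.1
top s [62.  62.3] expected 62.5
8983
a [-0.958 -0.288 -0.009] c [ -4.7 -14.5  -0.9] med 0.34
axis [ 0.022 -0.01   1.   ] c [542.5 393.8  67.7]
```

View pics/w7.png

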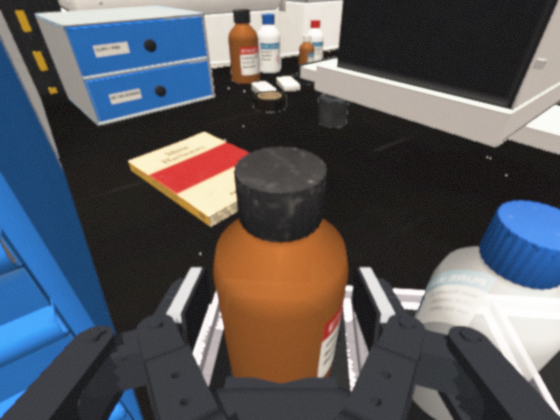

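Emit:
play_rows(slide=[[0, -8, 0], [0, -16, 0], [0, -20, 0], [0, -20, 0], [0, -20, 0], [0, -10, 0]], rot=[[0, 0, 0], [0, 0, 0], [0, 0, 0], [0, 0, 0], [0, 0, 0], [0, 0, 0]])

```text
time: 11.85
tcp_pos: [471.4, 441.3, 90.1]
orientation: [-0.222, -0.569, -0.42, 0.671]
ft_force: [0.2, 0.8, -2.1]
width: 70.0
```

Run:
```python
from axfit import *
s,R0=st(); log(s,R0)
for c in("scene","side"):
    im,d,P=cloud(c); cv2.imwrite(f"pics/{c}8.png",im)
    axfit(c+" L",P,(541,394,66),29,100,125); axfit(c+" M",P,(482,326,59),25,88,110)
    for q in("large_bottle_center","medium_bottle_center","small_bottle_center","bay_near"): print(q,[(x["conf"],np.round(x["position"]).tolist()) for x in arm.mark_of(c,q)])
```

```text
t11.85 tcp [471.4 441.3  90.1] x [-0.253  0.181 -0.95 ] y [ 0.777 -0.548 -0.311] z [-0.577 -0.817 -0.002] q [-1.226  0.997 -0.221  1.652  1.173  1.62   1.965] F [ 0.2  0.8 -2.1] w 70.0
scene L n 186 axis pt [541.2 391.5] tilt [0.027 0.069] cost 1.41
scene M n 271 axis pt [479.1 325.5] tilt [0.021 0.002] cost 1.36
large_bottle_center [(0.85, [539.0, 393.0, 64.0])]
medium_bottle_center [(0.7, [481.0, 325.0, 58.0])]
small_bottle_center [(0.93, [435.0, -367.0, 20.0]), (0.73, [456.0, -207.0, 18.0])]
bay_near [(0.78, [425.0, 256.0, 6.0])]
side L n 375 axis pt [540.1 395.3] tilt [ 0.028 -0.001] cost 1.44
side M n 392 axis pt [478.  329.7] tilt [0.007 0.01 ] cost 1.08
large_bottle_center [(0.63, [542.0, 393.0, 67.0])]
medium_bottle_center [(0.74, [486.0, 329.0, 57.0])]
small_bottle_center [(0.87, [451.0, -205.0, 22.0]), (0.75, [434.0, -369.0, 21.0])]
bay_near [(0.79, [427.0, 257.0, 5.0])]
```

View pics/side8.png

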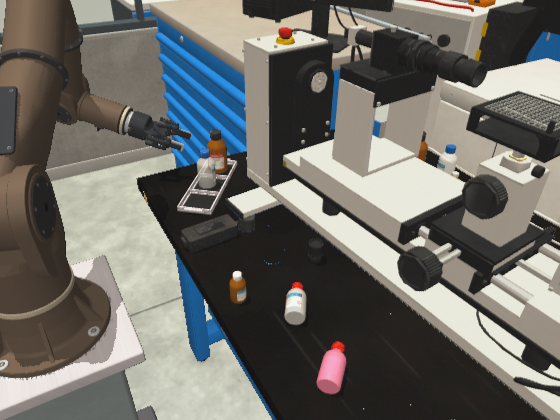

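```bash
cat > s5.py <<'E'
from sim import *
W=np.load("wps.npy"); s=arm.sense(); q0=s["qpos"]
a=az(55); th=np.radians(20); y=np.cos(th)*np.array([0,0,-1])-np.sin(th)*a
Rg=pose(y,az(-35)); G=np.array([452.5,-205.5,26.])+5*a
def tcp(back): return G-back*y+18.7*y
H0=fk(p,sg,q0)[1]
V=[(np.array([440,420,215.]),H0)]+[(np.array(c,float),W[i][:,1:]) for i,c in((3,(410,290,250)),(2,(400,175,250)),(1,(405,60,250)),(0,(420,-40,250)))]+[(tcp(140),Rg),(tcp(60),Rg),(tcp(0),Rg)]
np.save("wps2.npy",np.array([np.c_[a,b] for a,b in V]))
if __name__=="__main__":
    q=sim(q0,V,8)
    for gz in(-60,-45,-30,-20):
        at=Rg.T@a; ct=Rg.T@(G-5*a-[0,0,5]-tcp(0))
        T,Rp=place(at,ct,1,(425,256),gz,90)
        for qi in ([-.88,.91,-.48,1.82,.99,1.81,1.75],[-1.19,.81,-.14,2.04,1.04,1.48,1.81],[-.92,.85,-.59,2.21,1.32,1.7,1.65]):
            qq,e1,e2=ik(T,Rp,np.array(qi),m=.1,reg=.001); print(gz,qq.round(2),round(e1,2),round(e2,3),[x.round() for x in points(qq)])
E
python3 s5.py; python3 wp.py 0 wps2.npy
```

```text
2 q [-1.22  0.94 -0.22  1.68  1.16  1.64  1.99] tcp [459. 429. 112.] y [ 0.77 -0.55 -0.31] x [-0.25  0.18 -0.95] err 0.0 wrist [187. 629. 224.]
4 q [-1.23  0.88 -0.23  1.69  1.15  1.66  2.03] tcp [453. 426. 146.] y [ 0.77 -0.55 -0.31] x [-0.25  0.18 -0.95] err 0.0 wrist [180. 626. 259.]
6 q [-1.23  0.83 -0.24  1.7   1.14  1.69  2.06] tcp [446. 423. 181.] y [ 0.77 -0.55 -0.31] x [-0.25  0.18 -0.95] err 0.0 wrist [174. 623. 293.]
8 q [-1.23  0.77 -0.24  1.71  1.12  1.71  2.11] tcp [440. 420. 215.] y [ 0.77 -0.55 -0.31] x [-0.25  0.18 -0.95] err 0.0 wrist [168. 620. 328.]
rot deg 0.0 dist 140.0
2 q [-1.22  0.74 -0.23  1.73  1.06  1.72  1.97] tcp [432. 387. 224.] y [ 0.73 -0.61 -0.32] x [-0.17  0.3  -0.94] err 0.0 wrist [177. 606. 342.]
4 q [-1.2   0.7  -0.22  1.76  1.    1.72  1.84] tcp [425. 355. 232.] y [ 0.67 -0.65 -0.34] x [-0.07  0.4  -0.91] err 0.0 wrist [188. 590. 358.]
6 q [-1.18  0.65 -0.2   1.79  0.94  1.71  1.71] tcp [417. 323. 241.] y [ 0.62 -0.69 -0.37] x [ 0.03  0.49 -0.87] err 0.0 wrist [200. 570. 377.]
8 q [-1.16  0.6  -0.18  1.83  0.88  1.69  1.59] tcp [410. 290. 250.] 
[... 4777 characters left out ...]
0 0.0 [array([318., 351., 552.]), array([125., 369., 174.])]
-20 [-1.22  0.93 -0.22  2.33  1.46  1.38  1.44] 0.0 0.0 [array([204., 400., 591.]), array([125., 369., 174.])]
-20 [-0.95  1.   -0.57  2.31  1.51  1.68  1.46] 0.0 0.0 [array([316., 352., 553.]), array([125., 369., 174.])]
t12.35 tcp [476.1 436.7  89.5] x [-0.25   0.179 -0.952] y [ 0.774 -0.553 -0.307] z [-0.581 -0.814 -0.001] q [-1.22   0.998 -0.216  1.655  1.176  1.617  1.964] F [-0.2  0.9 -0.4] w 70.0
target tcp [440. 420. 215.] dist 131.7 rot [-0.  0. -0.] n 4
slide [[-28.4, -14.3, 8.6], [-28.4, -14.3, 8.6], [-28.4, -14.3, 8.6], [-28.4, -14.3, 8.6]]
rot [[-0.0, 0.0, -0.0], [-0.0, 0.0, -0.0], [-0.0, 0.0, -0.0], [-0.0, 0.0, -0.0]]
```

Emit:
play_rows(slide=[[-28.5, -14.5, 8.5], [-28.5, -14.5, 8.5], [-28.5, -14.5, 8.5], [-28.5, -14.5, 8.5]], rot=[[0, 0, 0], [0, 0, 0], [0, 0, 0], [0, 0, 0]], jaw=85)

```text
time: 12.68
tcp_pos: [441.3, 415.7, 211.9]
orientation: [-0.223, -0.569, -0.412, 0.676]
ft_force: [0.5, 1.2, -0.3]
width: 85.0
```

```bash
python3 wp.py 1 wps2.npy
cat > clr.py <<'E'
from sim import *
from scipy.spatial import cKDTree
Ps=np.concatenate([np.load(f"{c}P.npy").reshape(-1,3) for c in("scene","side")]); Ps=Ps[np.isfinite(Ps).all(1)]
Ps=Ps[(Ps[:,0]>530)&(Ps[:,0]<900)&(Ps[:,1]>-600)&(Ps[:,1]<250)&(Ps[:,2]>60)&(Ps[:,2]<900)]
tree=cKDTree(Ps)
def clear(q):
    e,w=points(q); t=fk(p,sg,q)[0]; o=[]
    for A,B in((e,w),(w,t)):
        S=A+(B-A)*np.linspace(0,1,30)[:,None]; d,i=tree.query(S); k=d.argmin(); o.append((d[k].round(),S[k].round().tolist(),Ps[i[k]].round().tolist()))
    return o
E
python3 - <<'E'
from clr import *
import s5
for q in([-.42,.5,.62,1.92,.04,.97,-.48],[-.51,.44,.57,1.93,.17,1.04,-.36],[-.34,.59,.58,2,.01,.78,-.44],[-.28,.68,.54,2.05,-.02,.64,-.42],[-0.693,0.471,0.521,2.012,0.102,0.866,-0.522]): print(clear(np.array(q)))
E
```

```text
t12.68 tcp [441.3 415.7 211.9] x [-0.253  0.167 -0.953] y [ 0.77  -0.561 -0.303] z [-0.586 -0.81   0.013] q [-1.239  0.791 -0.25   1.73   1.111  1.71   2.072] F [ 0.5  1.2 -0.3] w 85.0
target tcp [410. 290. 250.] dist 135.0 rot [16.2 33.8 -2.7] n 6
slide [[-8.2, 5.8, 20.1], [-10.2, 6.7, 18.9], [-12.0, 7.4, 17.5], [-13.7, 8.1, 15.9], [-15.3, 8.7, 14.0], [-16.6, 9.2, 12.0]]
rot [[2.7, 5.6, -0.4], [2.7, 5.6, -0.4], [2.7, 5.6, -0.4], [2.7, 5.6, -0.4], [2.7, 5.6, -0.4], [2.7, 5.6, -0.4]]
[(np.float64(73.0), [549.0, -62.0, 470.0], [613.0, -74.0, 437.0]), (np.float64(70.0), [544.0, -69.0, 447.0], [613.0, -74.0, 437.0])]
[(np.float64(103.0), [539.0, -1.0, 490.0], [555.0, 80.0, 427.0]), (np.float64(84.0), [488.0, -98.0, 256.0], [570.0, -103.0, 239.0])]
[(np.float64(80.0), [534.0, -87.0, 401.0], [613.0, -81.0, 391.0]), (np.float64(70.0), [503.0, -135.0, 252.0], [572.0, -128.0, 239.0])]
[(np.float64(91.0), [522.0, -102.0, 342.0], [612.0, -105.0, 328.0]), (np.float64(70.0), [502.0, -131.0, 251.0], [572.0, -128.0, 239.0])]
[(np.float64(45.0), [509.0, 110.0, 447.0], [549.0, 117.0, 428.0]), (np.float64(42.0), [506.0, 98.0, 412.0], [548.0, 94.0, 409.0])]
```

Emit:
play_rows(slide=[[-8, 6, 20], [-10, 6.5, 19], [-12, 7.5, 17.5], [-13.5, 8, 16], [-15.5, 8.5, 14], [-16.5, 9, 12]], rot=[[2.7, 5.6, -0.4], [2.7, 5.6, -0.4], [2.7, 5.6, -0.4], [2.7, 5.6, -0.4], [2.7, 5.6, -0.4], [2.7, 5.6, -0.4]])

```text
time: 13.18
tcp_pos: [406.0, 287.8, 254.4]
orientation: [-0.01, 0.762, 0.372, -0.53]
ft_force: [0.4, 0.1, 0.4]
width: 84.9
```

```bash
sed -i 's/radians(20)/radians(15)/' s5.py; sed -i 's/(440,420,215.)/(440,420,215.)/' s5.py
python3 - <<'E'
import s5
from clr import *
q=arm.sense()["qpos"]; q=sim(q,s5.V[2:],8,False); print(q.round(2),clear(q)); print(s5.V[-1][0],s5.V[-3][0])
E
python3 wp.py 2 wps2.npy
```

```text
rot deg 42.0 dist 116.0
rot deg 48.0 dist 115.0
rot deg 51.0 dist 101.0
rot deg 74.0 dist 181.0
rot deg 0.0 dist 80.0
rot deg 0.0 dist 60.0
[-0.22  0.65  0.51  2.07 -0.1   0.59 -0.3 ] [(np.float64(109.0), [507.0, -124.0, 351.0], [612.0, -105.0, 328.0]), (np.float64(83.0), [492.0, -147.0, 256.0], [573.0, -145.0, 241.0])]
[ 452.59182033 -205.36886698    7.93718705] [ 473.3751711  -175.687166    143.16680273]
t13.18 tcp [406.  287.8 254.4] x [ 0.161  0.578 -0.8  ] y [ 0.556 -0.723 -0.41 ] z [-0.815 -0.379 -0.438] q [-1.179  0.605 -0.187  1.842  0.856  1.686  1.544] F [0.4 0.1 0.4] w 84.9
target tcp [400. 175. 250.] dist 113.0 rot [16.1 38.7  5.5] n 7
slide [[-8.9, 11.4, 7.1], [-9.4, 11.8, 5.7], [-9.7, 12.1, 4.3], [-9.9, 12.4, 2.9], [-9.9, 12.6, 1.4], [-9.8, 12.8, -0.1], [-9.6, 12.9, -1.5]]
rot [[2.3, 5.5, 0.8], [2.3, 5.5, 0.8], [2.3, 5.5, 0.8], [2.3, 5.5, 0.8], [2.3, 5.5, 0.8], [2.3, 5.5, 0.8], [2.3, 5.5, 0.8]]
```

Emit:
play_rows(slide=[[-9, 11.5, 7], [-9.5, 12, 5.5], [-9.5, 12, 4.5], [-10, 12.5, 3], [-10, 12.5, 1.5], [-10, 13, 0], [-9.5, 13, -1.5]], rot=[[2.3, 5.5, 0.8], [2.3, 5.5, 0.8], [2.3, 5.5, 0.8], [2.3, 5.5, 0.8], [2.3, 5.5, 0.8], [2.3, 5.5, 0.8], [2.3, 5.5, 0.8]])

```text
time: 13.77
tcp_pos: [397.9, 166.5, 250.4]
orientation: [-0.222, 0.906, 0.225, -0.281]
ft_force: [0.4, 0.7, -0.1]
width: 85.2
```

```bash
python3 wp.py 3 wps2.npy
```

```text
t13.77 tcp [397.9 166.5 250.4] x [ 0.741  0.532 -0.41 ] y [ 0.282 -0.8   -0.529] z [-0.609  0.277 -0.743] q [-1.073  0.487 -0.033  1.932  0.67   1.57   0.992] F [ 0.4  0.7 -0.1] w 85.2
target tcp [405.  60. 250.] dist 106.7 rot [12.6 42.5  9.9] n 7
slide [[-7.3, 12.5, -4.8], [-6.4, 12.5, -5.9], [-5.4, 12.4, -6.9], [-4.4, 12.3, -7.8], [-3.2, 12.2, -8.6], [-1.9, 11.9, -9.3], [-0.6, 11.7, -9.8]]
rot [[1.8, 6.1, 1.4], [1.8, 6.1, 1.4], [1.8, 6.1, 1.4], [1.8, 6.1, 1.4], [1.8, 6.1, 1.4], [1.8, 6.1, 1.4], [1.8, 6.1, 1.4]]
```

Emit:
play_rows(slide=[[-7.5, 12.5, -5], [-6.5, 12.5, -6], [-5.5, 12.5, -7], [-4.5, 12.5, -8], [-3, 12, -8.5], [-2, 12, -9.5], [-0.5, 11.5, -10]], rot=[[1.8, 6.1, 1.4], [1.8, 6.1, 1.4], [1.8, 6.1, 1.4], [1.8, 6.1, 1.4], [1.8, 6.1, 1.4], [1.8, 6.1, 1.4], [1.8, 6.1, 1.4]])

```text
time: 14.35
tcp_pos: [403.3, 51.2, 250.0]
orientation: [-0.365, 0.93, 0.007, 0.044]
ft_force: [0.2, -1.0, -0.0]
width: 84.7
```

```bash
python3 wp.py 4 wps2.npy
```

```text
t14.35 tcp [403.3  51.2 250. ] x [ 0.996 -0.019  0.087] y [ 0.045 -0.734 -0.678] z [ 0.076  0.679 -0.73 ] q [-0.926  0.35   0.165  2.001  0.553  1.416  0.494] F [ 0.2 -1.  -0. ] w 84.7
target tcp [420. -40. 250.] dist 92.7 rot [ 8.3 45.8 13.1] n 8
slide [[2.3, 8.5, -7.6], [3.3, 8.2, -7.5], [4.3, 8.0, -7.2], [5.2, 7.7, -6.9], [6.1, 7.4, -6.5], [6.9, 7.1, -6.0], [7.7, 6.8, -5.4], [8.4, 6.5, -4.7]]
rot [[1.0, 5.7, 1.6], [1.0, 5.7, 1.6], [1.0, 5.7, 1.6], [1.0, 5.7, 1.6], [1.0, 5.7, 1.6], [1.0, 5.7, 1.6], [1.0, 5.7, 1.6], [1.0, 5.7, 1.6]]
```

Emit:
play_rows(slide=[[2.5, 8.5, -7.5], [3.5, 8, -7.5], [4.5, 8, -7], [5, 7.5, -7], [6, 7.5, -6.5], [7, 7, -6], [7.5, 7, -5.5], [8.5, 6.5, -4.5]], rot=[[1, 5.7, 1.6], [1, 5.7, 1.6], [1, 5.7, 1.6], [1, 5.7, 1.6], [1, 5.7, 1.6], [1, 5.7, 1.6], [1, 5.7, 1.6], [1, 5.7, 1.6]])

```text
time: 15.02
tcp_pos: [417.9, -49.7, 250.9]
orientation: [-0.402, 0.797, -0.248, 0.377]
ft_force: [-0.2, -0.4, 0.1]
width: 85.2
```

```bash
python3 wp.py 5 wps2.npy
```

```text
t15.02 tcp [417.9 -49.7 250.9] x [ 0.593 -0.698  0.401] y [-0.092 -0.554 -0.827] z [ 0.8    0.454 -0.393] q [-0.753  0.244  0.384  2.005  0.437  1.264  0.036] F [-0.2 -0.4  0.1] w 85.2
target tcp [ 473.4 -175.7  143.2] dist 174.8 rot [-2.9 67.2 22.6] n 11
slide [[7.1, 14.0, 2.7], [7.2, 13.7, 3.5], [7.3, 13.4, 4.4], [7.3, 13.1, 5.2], [7.1, 12.9, 6.0], [6.9, 12.6, 6.8], [6.6, 12.3, 7.6], [6.2, 12.0, 8.3]]
rot [[-0.3, 6.1, 2.1], [-0.3, 6.1, 2.1], [-0.3, 6.1, 2.1], [-0.3, 6.1, 2.1], [-0.3, 6.1, 2.1], [-0.3, 6.1, 2.1], [-0.3, 6.1, 2.1], [-0.3, 6.1, 2.1]]
```

Emit:
play_rows(slide=[[7, 14, 2.5], [7, 13.5, 3.5], [7.5, 13.5, 4.5], [7.5, 13, 5], [7, 13, 6], [7, 12.5, 7], [6.5, 12.5, 7.5], [6, 12, 8.5]], rot=[[-0.3, 6.1, 2.1], [-0.3, 6.1, 2.1], [-0.3, 6.1, 2.1], [-0.3, 6.1, 2.1], [-0.3, 6.1, 2.1], [-0.3, 6.1, 2.1], [-0.3, 6.1, 2.1], [-0.3, 6.1, 2.1]])

```text
time: 15.68
tcp_pos: [457.4, -149.4, 171.5]
orientation: [-0.29, 0.516, -0.521, 0.616]
ft_force: [-1.1, -0.7, -0.1]
width: 85.2
```

```bash
python3 wp.py 5 wps2.npy
```

```text
t15.68 tcp [ 457.4 -149.4  171.5] x [-0.3   -0.894  0.332] y [-0.18  -0.289 -0.94 ] z [ 0.937 -0.342 -0.074] q [-0.458  0.397  0.587  1.952  0.114  1.01  -0.296] F [-1.1 -0.7 -0.1] w 85.2
target tcp [ 473.4 -175.7  143.2] dist 41.8 rot [-0.4 15.5  5. ] n 3
slide [[3.1, 10.4, 8.7], [2.6, 10.3, 9.0], [2.1, 10.3, 9.2]]
rot [[-0.1, 5.2, 1.7], [-0.1, 5.2, 1.7], [-0.1, 5.2, 1.7]]
```

Emit:
play_rows(slide=[[3, 10.5, 8.5], [2.5, 10.5, 9], [2, 10.5, 9], [0, 0, 0]], rot=[[-0.1, 5.2, 1.7], [-0.1, 5.2, 1.7], [-0.1, 5.2, 1.7], [0, 0, 0]])

```text
time: 16.02
tcp_pos: [471.5, -182.8, 140.8]
orientation: [-0.234, 0.394, -0.584, 0.67]
ft_force: [-0.3, -0.6, 0.2]
width: 85.3
```

```bash
python3 - <<'E'
from h import *
from scipy.optimize import least_squares
s,_=st(); im,d,P=cloud("wrist"); cv2.imwrite("pics/w9.png",im)
c0=np.array((452.5,-205.5)); r=21;L=90;hb=72
X=P.reshape(-1,3); X=X[np.isfinite(X).all(1)]
X=X[(np.linalg.norm(X[:,:2]-c0,axis=1)<60)&(X[:,2]>5)&(X[:,2]<52)]
def f(p):
    a=np.array([np.cos(p[0]),np.sin(p[0])]); n=np.array([-a[1],a[0]]); return (X[:,:2]-c0)@n-p[1],(X[:,:2]-c0)@a
def res(p):
    e,s=f(p); k=(s>-41)&(s<20); return np.where(k,np.hypot(e,X[:,2]-p[2])-r,0)
o=least_squares(res,[.96,0,21],loss="soft_l1",f_scale=2); e,s=f(o.x); k=np.hypot(e,X[:,2]-o.x[2])<r+4
print("az",np.degrees(o.x[0]).round(1),"off",o.x[1:].round(1),np.percentile(s[k],[.5,1,2,98,99,99.5]).round(1))
E
python3 wp.py 6 wps2.npy
```

```text
t16.02 tcp [ 471.5 -182.8  140.8] x [-0.58  -0.774  0.254] y [-0.147 -0.207 -0.967] z [ 0.801 -0.598  0.007] q [-0.355  0.453  0.626  1.95  -0.027  0.914 -0.391] F [-0.3 -0.6  0.2] w 85.3
az 55.3 off [-1.1 21.2] [-40.6 -39.6 -38.5  47.1  47.2  47.3]
t16.07 tcp [ 471.4 -181.8  141.2] x [-0.575 -0.777  0.255] y [-0.147 -0.208 -0.967] z [ 0.804 -0.594  0.005] q [-0.356  0.452  0.624  1.95  -0.025  0.916 -0.389] F [0.3 0.1 0.6] w 85.1
target tcp [ 461.5 -192.6   65.9] dist 76.7 rot [ 0.1 -1.5 -0.2] n 3
slide [[-1.7, 25.5, -0.6], [-1.7, 25.5, -0.6], [-1.8, 25.5, -0.6]]
rot [[0.0, -0.5, -0.1], [0.0, -0.5, -0.1], [0.0, -0.5, -0.1]]
```

View pics/w9.png

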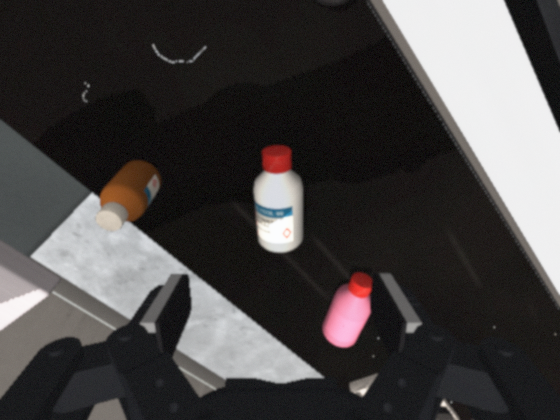

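```bash
cat > g2.py <<'E'
from h import *
import sys
a=az(55); th=np.radians(15); y=np.cos(th)*np.array([0,0,-1])-np.sin(th)*a
Rg=pose(y,az(-35)); G=np.array([454,-204.5,25.5])+5*a-float(sys.argv[1])*y
plan(G,Rg,off=18.7,step=28)
E
python3 g2.py 50
```

```text
t16.07 tcp [ 471.4 -181.8  141.2] x [-0.575 -0.777  0.255] y [-0.147 -0.208 -0.967] z [ 0.804 -0.594  0.005] q [-0.356  0.452  0.624  1.95  -0.025  0.916 -0.389] F [0.3 0.1 0.6] w 85.1
target tcp [ 461.5 -193.8   55.7] dist 86.9 rot [ 0.1 -1.5 -0.2] n 4
slide [[-1.7, 21.6, -0.3], [-1.7, 21.6, -0.3], [-1.7, 21.6, -0.3], [-1.8, 21.6, -0.3]]
rot [[0.0, -0.4, -0.1], [0.0, -0.4, -0.1], [0.0, -0.4, -0.1], [0.0, -0.4, -0.1]]
```

Emit:
play_rows(slide=[[-1.5, 21.5, -0.5], [-1.5, 21.5, -0.5], [-1.5, 21.5, -0.5], [-2, 21.5, 0], [0, 0, 0]], rot=[[0, -0.4, -0.1], [0, -0.4, -0.1], [0, -0.4, -0.1], [0, -0.4, -0.1], [0, 0, 0]])

```text
time: 16.48
tcp_pos: [462.0, -190.9, 55.9]
orientation: [-0.247, 0.413, -0.576, 0.661]
ft_force: [-0.7, 1.0, 0.6]
width: 85.2
```

```bash
python3 g2.py 0
```

```text
t16.48 tcp [ 462.  -190.9   55.9] x [-0.537 -0.802  0.261] y [-0.149 -0.214 -0.965] z [ 0.83  -0.557 -0.005] q [-0.284  0.573  0.556  2.033 -0.072  0.713 -0.32 ] F [-0.7  1.   0.6] w 85.2
target tcp [ 454.1 -204.4    7.4] dist 51.0 rot [-0.   1.2  0.1] n 2
slide [[1.2, 25.4, 0.6], [1.2, 25.4, 0.6]]
rot [[-0.0, 0.6, 0.1], [-0.0, 0.6, 0.1]]
```

Emit:
play_rows(slide=[[1, 20, 0.5], [1, 18, 0.5], [0.5, 11, 0.5], [0, 0, 0]], rot=[[0, 0.6, 0], [0, 0.6, 0], [0, 0, 0], [0, 0, 0]])

```text
time: 16.82
tcp_pos: [456.5, -201.1, 10.6]
orientation: [-0.245, 0.409, -0.577, 0.663]
ft_force: [-0.4, 0.4, -0.4]
width: 84.7
```

```bash
python3 g2.py 0
```

```text
t16.82 tcp [ 456.5 -201.1   10.6] x [-0.545 -0.797  0.259] y [-0.148 -0.213 -0.966] z [ 0.825 -0.565 -0.002] q [-0.233  0.646  0.518  2.064 -0.107  0.605 -0.298] F [-0.4  0.4 -0.4] w 84.7
target tcp [ 454.1 -204.4    7.4] dist 5.1 rot [-0.1  0.6  0. ] n 1
slide [[3.1, 4.1, -0.2]]
rot [[-0.1, 0.6, 0.0]]
```

Close enough; close with a small correction.

Emit:
play_rows(slide=[[3, 3, 0], [0, 0, 0], [0, 0, 0], [0, 0, 0], [0, 0, 0], [0, 0, 0], [0, 0, 0], [0, 0, 0]], rot=[[0, 0.6, 0], [0, 0, 0], [0, 0, 0], [0, 0, 0], [0, 0, 0], [0, 0, 0], [0, 0, 0], [0, 0, 0]], jaw=25)

```text
time: 17.48
tcp_pos: [457.8, -202.7, 13.0]
orientation: [-0.245, 0.405, -0.578, 0.665]
ft_force: [-0.6, 0.1, -0.4]
width: 39.6
```

```bash
python3 g2.py 0
```

```text
t17.48 tcp [ 457.8 -202.7   13. ] x [-0.552 -0.794  0.256] y [-0.142 -0.213 -0.967] z [ 0.822 -0.57   0.005] q [-0.232  0.64   0.521  2.064 -0.109  0.604 -0.3  ] F [-0.6  0.1 -0.4] w 39.6
target tcp [ 454.1 -204.4    7.4] dist 6.9 rot [-0.3  0.2 -0.2] n 1
slide [[1.9, 6.3, -2.1]]
rot [[-0.3, 0.2, -0.2]]
```

Gripped (39.6 for a 42 mm body, the same offset as the large one). Lift.

Emit:
play_rows(slide=[[5, -19, 0], [7.5, -29, 0], [7.5, -29, 0], [7.5, -29, 0], [7.5, -29, 0], [0, 0, 0]], rot=[[0, 0, 0], [0, 0, 0], [0, 0, 0], [0, 0, 0], [0, 0, 0], [0, 0, 0]])

```text
time: 17.98
tcp_pos: [455.6, -201.6, 156.5]
orientation: [-0.243, 0.407, -0.579, 0.664]
ft_force: [1.6, -0.1, -1.4]
width: 39.5
```

```bash
cat > s6.py <<'E'
from hand import *
from sim import *
s,R0=st()
im,d=arm.camera("wrist"); cv2.imwrite("pics/w10.png",im)
# nominal in tool: grasp at s=+~5
Rg0=pose(np.cos(np.radians(15))*np.array([0,0,-1])-np.sin(np.radians(15))*az(55),az(-35))
a0=Rg0.T@az(55); c0=np.array([0,-18.7+4,0])-4*a0
a,c=handfit(21,a0,c0,72,90); print("nominal",a0.round(3),c0.round(1)); np.savez("grasp2.npz",a=a,c=c)
q0=arm.sense()["qpos"]; haz=-38; bay=(425,256)
T,Rg=place(a,c,100,bay,haz,90)
qg,e1,e2=ik(T,Rg,np.array([-1.1,.85,-.3,2.0,1.1,1.5,1.7]),m=.15,reg=.002); print(qg.round(2),e1,e2)
W=[]
for k,C in((2,(440,-140,215)),(4,(415,-30,235)),(6,(400,60,240)),(8,(400,150,230)),(10,(418,240,200))):
    H=fk(p,sg,q0+(qg-q0)*k/10)[1]
    if k==10: H=Rg
    W.append((np.array(C)-H@c,H))
np.save("wps3.npy",np.array([np.c_[x,y] for x,y in W]))
q=sim(q0,W+[(T-[0,0,98],Rg)],8); print(points(q))
E
python3 s6.py; python3 wp.py 0 wps3.npy
```

```text
t17.98 tcp [ 455.6 -201.6  156.5] x [-0.551 -0.794  0.259] y [-0.149 -0.212 -0.966] z [ 0.821 -0.57  -0.001] q [-0.338  0.414  0.64   1.962  0.005  0.93  -0.339] F [ 1.6 -0.1 -1.4] w 39.5
top s [43.4 43.7] expected 45.0
4668
a [-0.968 -0.252  0.006] c [ 4.  -8.8 -0. ] med 0.25
nominal [-0.966 -0.259  0.   ] [  3.9 -13.7  -0. ]
[-1.14  0.79 -0.27  2.1   1.15  1.6   1.74] 0.0010154832979706802 1.3534661899571994e-06
2 q [-0.36  0.42  0.6   1.94  0.08  1.01 -0.22] tcp [ 450. -186.  166.] y [-0.21 -0.25 -0.95] x [-0.34 -0.89  0.31] err 0.0 wrist [524. -91. 502.]
4 q [-0.39  0.41  0.55  1.92  0.14  1.09 -0.1 ] tcp [ 445. -170.  180.] y [-0.25 -0.3  -0.92] x [-0.12 -0.93  0.34] err 0.0 wrist [534. -59. 506.]
6 q [-0.43  0.4   0.51  1.9   0.21  1.16  0.02] tcp [ 441. -155.  193.] y [-0.28 -0.36 -0.89] x [ 0.11 -0.93  0.34] err 0.0 wrist [539. -24. 509.]
8 q [-0.46  0.4   0.46  1.9   0.27  1.23  0.14] tcp [ 436. -140.  206.] y [-0.3  -0.42 -0.86] x [ 0.33 -0.89  0.32] err 0.0 wrist [539.  13. 511.]
rot deg 53.0 dist 83.0
2 q [-0.51  0.4   0.41  1.9   0.33  1.29  0.24] tcp [ 429. -114.  212.]
[... 2923 characters left out ...]
150.0
[array([244.52173382, 401.6407257 , 558.56071985]), array([163.88210746, 465.13776524, 145.5381114 ])]
t18.08 tcp [ 454.  -200.4  152.7] x [-0.549 -0.794  0.261] y [-0.153 -0.211 -0.965] z [ 0.822 -0.57  -0.005] q [-0.337  0.419  0.637  1.967  0.003  0.925 -0.339] F [-0.6  0.2 -2.4] w 39.4
target tcp [ 436.  -140.1  206.2] dist 82.5 rot [ -7.2 -50.5 -14.6] n 8
slide [[-3.0, -7.7, -6.2], [-3.4, -7.7, -5.9], [-3.8, -7.7, -5.7], [-4.2, -7.8, -5.3], [-4.5, -7.8, -5.0], [-4.8, -7.9, -4.6], [-5.0, -8.0, -4.2], [-5.2, -8.1, -3.7]]
rot [[-0.9, -6.3, -1.8], [-0.9, -6.3, -1.8], [-0.9, -6.3, -1.8], [-0.9, -6.3, -1.8], [-0.9, -6.3, -1.8], [-0.9, -6.3, -1.8], [-0.9, -6.3, -1.8], [-0.9, -6.3, -1.8]]
```

View pics/w10.png

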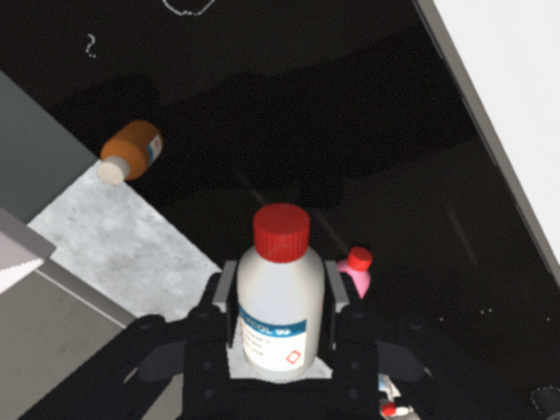

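```bash
sed -i 's/(2,(440,-140,215)),(4,(415,-30,235)),(6,(400,60,240)),(8,(400,150,230))/(2,(400,-150,215)),(4,(355,-50,240)),(6,(360,60,240)),(8,(390,150,230))/; s/^s,R0=st()/from clr import clear/; s/^a,c=handfit.*/g=np.load("grasp2.npz"); a=g["a"]; c=g["c"]/; /^im,d=/d; s/^q=sim.*/q=q0\nfor w in W+[(T-[0,0,98],Rg)]:\n    q=sim(q,[w],8,False); print(q.round(2),[(x[0],x[1]) for x in clear(q)])/' s6.py; python3 s6.py;  python3 wp.py 0 wps3.npy
```

```text
[-1.14  0.79 -0.27  2.1   1.15  1.6   1.74] 0.0010154832979706802 1.3534661899571994e-06
rot deg 53.0 dist 94.0
[-0.48  0.33  0.47  1.99  0.3   1.2   0.12] [(np.float64(127.0), [499.0, 3.0, 511.0]), (np.float64(124.0), [492.0, -8.0, 490.0])]
rot deg 52.0 dist 110.0
[-0.71  0.32  0.23  2.08  0.46  1.41  0.5 ] [(np.float64(123.0), [431.0, 189.0, 481.0]), (np.float64(122.0), [428.0, 180.0, 473.0])]
rot deg 50.0 dist 106.0
[-0.9   0.45 -0.    2.05  0.59  1.56  0.92] [(np.float64(251.0), [347.0, 356.0, 422.0]), (np.float64(189.0), [353.0, 177.0, 314.0])]
rot deg 48.0 dist 96.0
[-1.02  0.57 -0.18  2.05  0.82  1.64  1.39] [(np.float64(358.0), [234.0, 368.0, 487.0]), (np.float64(151.0), [392.0, 141.0, 230.0])]
rot deg 45.0 dist 103.0
[-1.12  0.68 -0.31  2.14  1.13  1.64  1.8 ] [(np.float64(407.0), [184.0, 359.0, 525.0]), (np.float64(123.0), [425.0, 234.0, 202.0])]
rot deg 0.0 dist 150.0
[-1.14  1.   -0.27  2.07  1.2   1.56  1.58] [(np.float64(384.0), [235.0, 409.0, 516.0]), (np.float64(126.0), [432.0, 250.0, 53.0])]
t18.08 tcp [ 454.  -200.4  152.7] x [-0.549 -0.794  0.261] y [-0.153 -0.211 -0.965] z [ 0.822 -0.57  -0.005] q [-0.337  0.419  0.637  1.967  0.003  0.925 -0.339] F [-0.6  0.2 -2.4] w 39.4
target tcp [ 396.  -150.1  206.2] dist 93.5 rot [ -7.2 -50.5 -14.6] n 8
slide [[0.7, -6.7, -9.6], [-0.1, -6.5, -9.7], [-1.0, -6.4, -9.7], [-1.9, -6.3, -9.7], [-2.7, -6.2, -9.5], [-3.6, -6.1, -9.3], [-4.4, -6.1, -8.9], [-5.1, -6.1, -8.5]]
rot [[-0.9, -6.3, -1.8], [-0.9, -6.3, -1.8], [-0.9, -6.3, -1.8], [-0.9, -6.3, -1.8], [-0.9, -6.3, -1.8], [-0.9, -6.3, -1.8], [-0.9, -6.3, -1.8], [-0.9, -6.3, -1.8]]
```

Emit:
play_rows(slide=[[0.5, -7.5, -9.5], [0, -7, -9.5], [-1, -7, -9.5], [-2, -7, -9.5], [-2.5, -7, -9.5], [-3.5, -7, -9.5], [-4.5, -7, -9], [-5, -7, -8.5]], rot=[[-0.9, -6.3, -1.8], [-0.9, -6.3, -1.8], [-0.9, -6.3, -1.8], [-0.9, -6.3, -1.8], [-0.9, -6.3, -1.8], [-0.9, -6.3, -1.8], [-0.9, -6.3, -1.8], [-0.9, -6.3, -1.8]])

```text
time: 18.75
tcp_pos: [389.6, -148.5, 204.6]
orientation: [-0.356, 0.745, -0.402, 0.396]
ft_force: [0.2, 0.3, -1.7]
width: 39.1
```

```bash
python3 wp.py 1 wps3.npy
```

```text
t18.75 tcp [ 389.6 -148.5  204.6] x [ 0.363 -0.881  0.304] y [-0.317 -0.423 -0.849] z [ 0.876  0.211 -0.433] q [-0.472  0.349  0.459  1.991  0.302  1.205  0.143] F [ 0.2  0.3 -1.7] w 39.1
target tcp [349.1 -54.5 233.8] dist 106.4 rot [-10.4 -45.9 -15.4] n 8
slide [[-11.1, -6.5, -3.5], [-11.2, -6.8, -2.6], [-11.1, -7.1, -1.6], [-11.0, -7.4, -0.7], [-10.8, -7.8, 0.3], [-10.4, -8.2, 1.1], [-10.0, -8.5, 2.0], [-9.5, -8.9, 2.8]]
rot [[-1.3, -5.7, -1.9], [-1.3, -5.7, -1.9], [-1.3, -5.7, -1.9], [-1.3, -5.7, -1.9], [-1.3, -5.7, -1.9], [-1.3, -5.7, -1.9], [-1.3, -5.7, -1.9], [-1.3, -5.7, -1.9]]
```

Emit:
play_rows(slide=[[-11, -7, -4], [-11, -7, -3], [-11, -7.5, -2], [-11, -8, -1], [-11, -8, 0], [-10.5, -8.5, 1], [-10, -9, 1.5], [-9.5, -9, 2.5]], rot=[[-1.3, -5.7, -1.9], [-1.3, -5.7, -1.9], [-1.3, -5.7, -1.9], [-1.3, -5.7, -1.9], [-1.3, -5.7, -1.9], [-1.3, -5.7, -1.9], [-1.3, -5.7, -1.9], [-1.3, -5.7, -1.9]])

```text
time: 19.42
tcp_pos: [340.1, -51.6, 230.4]
orientation: [-0.358, 0.918, -0.157, 0.058]
ft_force: [0.9, 0.4, -2.3]
width: 39.3
```

```bash
python3 wp.py 2 wps3.npy
```

```text
t19.42 tcp [340.1 -51.6 230.4] x [ 0.944 -0.331 -0.007] y [-0.248 -0.694 -0.676] z [ 0.219  0.64  -0.736] q [-0.717  0.344  0.21   2.083  0.452  1.407  0.506] F [ 0.9  0.4 -2.3] w 39.3
target tcp [356.8  51.3 237.3] dist 104.5 rot [-16.4 -42.  -13.6] n 7
slide [[-2.6, -11.5, 9.2], [-1.3, -11.9, 8.9], [0.0, -12.3, 8.5], [1.3, -12.6, 7.9], [2.6, -12.8, 7.2], [3.7, -13.0, 6.3], [4.8, -13.1, 5.4]]
rot [[-2.3, -6.0, -1.9], [-2.3, -6.0, -1.9], [-2.3, -6.0, -1.9], [-2.3, -6.0, -1.9], [-2.3, -6.0, -1.9], [-2.3, -6.0, -1.9], [-2.3, -6.0, -1.9]]
```

Emit:
play_rows(slide=[[-2.5, -11.5, 9], [-1.5, -12, 8.5], [0, -12.5, 8], [1, -12.5, 7.5], [2.5, -13, 7], [3.5, -13, 6], [4.5, -13.5, 5]], rot=[[-2.3, -6, -1.9], [-2.3, -6, -1.9], [-2.3, -6, -1.9], [-2.3, -6, -1.9], [-2.3, -6, -1.9], [-2.3, -6, -1.9], [-2.3, -6, -1.9]])

```text
time: 20.0
tcp_pos: [350.3, 54.4, 231.3]
orientation: [-0.245, 0.924, 0.089, -0.279]
ft_force: [-0.2, 0.2, -0.7]
width: 39.5
```

```bash
python3 wp.py 3 wps3.npy
```

```text
t20.00 tcp [350.3  54.4 231.3] x [ 0.828  0.301 -0.473] y [ 0.027 -0.864 -0.503] z [-0.56   0.404 -0.724] q [-0.911  0.479 -0.03   2.056  0.57   1.552  0.928] F [-0.2  0.2 -0.7] w 39.5
target tcp [392.3 140.6 230.2] dist 95.9 rot [-22.7 -38.   -7.9] n 7
slide [[8.8, -10.4, 1.7], [9.1, -10.3, 0.3], [9.2, -10.1, -1.1], [9.2, -9.8, -2.6], [9.1, -9.4, -4.0], [8.9, -9.0, -5.4], [8.5, -8.5, -6.7]]
rot [[-3.2, -5.4, -1.1], [-3.2, -5.4, -1.1], [-3.2, -5.4, -1.1], [-3.2, -5.4, -1.1], [-3.2, -5.4, -1.1], [-3.2, -5.4, -1.1], [-3.2, -5.4, -1.1]]
```

Emit:
play_rows(slide=[[9, -10.5, 1.5], [9, -10.5, 0], [9, -10, -1.5], [9, -10, -3], [9, -9.5, -4.5], [8.5, -9, -6], [8, -8.5, -7.5]], rot=[[-3.2, -5.4, -1.1], [-3.2, -5.4, -1.1], [-3.2, -5.4, -1.1], [-3.2, -5.4, -1.1], [-3.2, -5.4, -1.1], [-3.2, -5.4, -1.1], [-3.2, -5.4, -1.1]])

```text
time: 20.58
tcp_pos: [390.8, 145.7, 220.3]
orientation: [-0.029, 0.79, 0.283, -0.544]
ft_force: [0.3, -0.1, -0.9]
width: 39.6
```

```bash
python3 wp.py 4 wps3.npy
```

```text
t20.58 tcp [390.8 145.7 220.3] x [ 0.248  0.479 -0.842] y [ 0.416 -0.838 -0.354] z [-0.875 -0.262 -0.407] q [-1.032  0.613 -0.214  2.059  0.812  1.627  1.39 ] F [ 0.3 -0.1 -0.9] w 39.6
target tcp [425.5 234.2 201.7] dist 96.8 rot [-25.5 -33.5   0.5] n 7
slide [[9.5, -7.6, -6.6], [8.9, -7.1, -7.8], [8.2, -6.6, -9.0], [7.4, -6.0, -10.0], [6.5, -5.4, -11.0], [5.5, -4.7, -11.8], [4.5, -3.9, -12.5]]
rot [[-3.6, -4.8, 0.1], [-3.6, -4.8, 0.1], [-3.6, -4.8, 0.1], [-3.6, -4.8, 0.1], [-3.6, -4.8, 0.1], [-3.6, -4.8, 0.1], [-3.6, -4.8, 0.1]]
```

Emit:
play_rows(slide=[[9, -7.5, -6.5], [8.5, -7, -8], [8, -6.5, -9], [7, -6, -10], [6, -5.5, -11], [5, -5, -12], [4, -4, -12.5], [0, 0, 0]], rot=[[-3.6, -4.8, 0.1], [-3.6, -4.8, 0.1], [-3.6, -4.8, 0.1], [-3.6, -4.8, 0.1], [-3.6, -4.8, 0.1], [-3.6, -4.8, 0.1], [-3.6, -4.8, 0.1], [0, 0, 0]])

```text
time: 21.25
tcp_pos: [421.1, 237.2, 186.2]
orientation: [-0.241, -0.561, -0.39, 0.689]
ft_force: [0.3, -0.2, -1.9]
width: 39.0
```

```bash
cat > s7.py <<'E'
from hand import *
s,R0=st(); g=np.load("grasp2.npz"); a,c=handfit(21,g["a"],g["c"],72,90); np.savez("grasp2b.npz",a=a,c=c)
print("axis",(R0@a).round(3),"c",(s["tcp_pos"]+R0@c).round(1))
for cm in("scene","side"):
    im,d=arm.camera(cm); cv2.imwrite(f"pics/{cm}11.png",im)
    for q in("small_bottle_center","medium_bottle_center","large_bottle_center","bay_near"): print(q,[(x["conf"],np.round(x["position"]).tolist()) for x in arm.mark_of(cm,q)])
E
python3 s7.py; python3 pl.py grasp2b.npz 425 255.5 60 -38 90
```

```text
t21.25 tcp [421.1 237.2 186.2] x [-0.254  0.105 -0.962] y [ 0.77  -0.579 -0.266] z [-0.585 -0.808  0.066] q [-1.126  0.729 -0.344  2.165  1.125  1.625  1.79 ] F [ 0.3 -0.2 -1.9] w 39.0
top s [44.9 45.2] expected 45.0
4495
a [-0.967 -0.256  0.007] c [ 3.9 -8.4 -0.7] med 0.24
axis [0.044 0.041 0.998] c [414.1 243.1 184.7]
small_bottle_center [(0.71, [414.0, 236.0, 182.0]), (0.62, [432.0, -363.0, 16.0])]
medium_bottle_center [(0.46, [480.0, 326.0, 55.0])]
large_bottle_center [(0.62, [539.0, 394.0, 66.0])]
bay_near [(0.66, [426.0, 256.0, 8.0])]
small_bottle_center [(0.67, [413.0, 245.0, 187.0]), (0.59, [435.0, -368.0, 23.0]), (0.18, [398.0, 96.0, 14.0])]
medium_bottle_center [(0.58, [484.0, 326.0, 57.0])]
large_bottle_center [(0.91, [541.0, 391.0, 67.0])]
bay_near [(0.67, [427.0, 255.0, 7.0])]
t21.80 tcp [422.  236.4 188.8] x [-0.246  0.113 -0.963] y [ 0.768 -0.583 -0.264] z [-0.591 -0.804  0.057] q [-1.125  0.725 -0.341  2.162  1.123  1.628  1.787] F [-0.6 -0.6 -1.5] w 39.2
now axis [0.037 0.035 0.999] base [413.4 240.8 142.3]
t21.80 tcp [422.  236.4 188.8] x [-0.246  0.113 -0.963] y [ 0.768 -0.583 -0.264] z [-0.591 -0.804  0.057] q [-1.125  0.725 -0.341  2.162  1.123  1.628  1.787] F [-0.6 -0.6 -1.5] w 39.2
target tcp [431.8 249.3 110.6] dist 79.9 rot [0.8 3.2 0.5] n 3
slide [[24.8, 6.9, -6.9], [24.9, 6.8, -6.4], [25.1, 6.7, -6.0]]
rot [[0.3, 1.1, 0.2], [0.3, 1.1, 0.2], [0.3, 1.1, 0.2]]
```

View pics/side11.png

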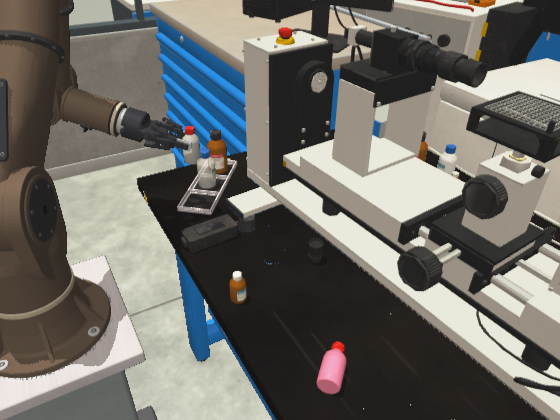

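Emit:
play_rows(slide=[[24.5, 7, -7], [25, 7, -6.5], [25, 6.5, -6], [0, 0, 0], [0, 0, 0]], rot=[[0.3, 1.1, 0.2], [0.3, 1.1, 0.2], [0.3, 1.1, 0.2], [0, 0, 0], [0, 0, 0]])

```text
time: 22.22
tcp_pos: [432.9, 250.3, 109.9]
orientation: [-0.225, -0.592, -0.388, 0.67]
ft_force: [-0.1, -1.3, -0.6]
width: 39.6
```

```bash
python3 pl.py grasp2b.npz 425.5 255.5 4 -38 90
```

```text
t22.22 tcp [432.9 250.3 109.9] x [-0.198  0.158 -0.967] y [ 0.761 -0.598 -0.254] z [-0.618 -0.786 -0.002] q [-1.138  0.903 -0.298  2.099  1.162  1.592  1.622] F [-0.1 -1.3 -0.6] w 39.6
now axis [-0.007 -0.006  1.   ] base [426.5 256.8  63.3]
t22.22 tcp [432.9 250.3 109.9] x [-0.198  0.158 -0.967] y [ 0.761 -0.598 -0.254] z [-0.618 -0.786 -0.002] q [-1.138  0.903 -0.298  2.099  1.162  1.592  1.622] F [-0.1 -1.3 -0.6] w 39.6
target tcp [432.3 249.3  54.6] dist 55.3 rot [-0.2 -0.6 -0.1] n 2
slide [[26.7, 7.1, 0.6], [26.7, 7.1, 0.5]]
rot [[-0.1, -0.3, -0.1], [-0.1, -0.3, -0.1]]
```

Emit:
play_rows(slide=[[20, 5.5, 0.5], [18, 5, 0.5], [13, 3.5, 0], [0, 0, 0]], rot=[[-0.1, -0.4, 0], [-0.1, -0.3, 0], [0, 0, 0], [0, 0, 0]])

```text
time: 22.55
tcp_pos: [432.8, 249.4, 61.0]
orientation: [-0.228, -0.588, -0.389, 0.672]
ft_force: [-0.1, -0.0, -1.6]
width: 39.4
```

```bash
python3 pl.py grasp2b.npz 425.5 255.5 0 -38 90
```

```text
t22.55 tcp [432.8 249.4  61. ] x [-0.205  0.15  -0.967] y [ 0.764 -0.594 -0.254] z [-0.612 -0.791  0.007] q [-1.146  1.003 -0.286  2.084  1.19   1.564  1.556] F [-0.1 -0.  -1.6] w 39.4
now axis [-0.002  0.001  1.   ] base [426.1 255.5  14.4]
t22.55 tcp [432.8 249.4  61. ] x [-0.205  0.15  -0.967] y [ 0.764 -0.594 -0.254] z [-0.612 -0.791  0.007] q [-1.146  1.003 -0.286  2.084  1.19   1.564  1.556] F [-0.1 -0.  -1.6] w 39.4
target tcp [432.3 249.3  50.6] dist 10.5 rot [ 0.1  0.  -0.1] n 1
slide [[10.2, 2.3, 0.3]]
rot [[0.1, 0.0, -0.1]]
```

Emit:
play_rows(slide=[[6, 1.5, 0.3], [4, 1, 0], [0, 0, 0]], rot=[[0, 0, 0], [0, 0, 0], [0, 0, 0]])

```text
time: 22.8
tcp_pos: [432.6, 249.6, 54.0]
orientation: [-0.228, -0.588, -0.389, 0.671]
ft_force: [-0.3, 1.1, -1.2]
width: 39.3
```

```bash
python3 pl.py grasp2b.npz 425.5 255.5 0 -38 90
```

```text
t22.80 tcp [432.6 249.6  54. ] x [-0.204  0.151 -0.967] y [ 0.764 -0.593 -0.253] z [-0.612 -0.791  0.005] q [-1.148  1.017 -0.284  2.08   1.194  1.561  1.544] F [-0.3  1.1 -1.2] w 39.3
now axis [-0.003  0.     1.   ] base [425.9 255.7   7.4]
t22.80 tcp [432.6 249.6  54. ] x [-0.204  0.151 -0.967] y [ 0.764 -0.593 -0.253] z [-0.612 -0.791  0.005] q [-1.148  1.017 -0.284  2.08   1.194  1.561  1.544] F [-0.3  1.1 -1.2] w 39.3
target tcp [432.3 249.3  50.6] dist 3.4 rot [ 0.2 -0.1 -0.1] n 1
slide [[3.3, 0.8, 0.4]]
rot [[0.2, -0.1, -0.1]]
```

Emit:
play_rows(slide=[[3.5, 0.5, 0], [2, 0.5, 0], [0, 0, 0]], rot=[[0, 0, 0], [0, 0, 0], [0, 0, 0]])

```text
time: 23.05
tcp_pos: [433.0, 249.6, 52.7]
orientation: [-0.23, -0.59, -0.388, 0.67]
ft_force: [1.0, -0.1, -1.5]
width: 39.5
```

```bash
python3 pl.py grasp2b.npz 425.5 255.5 0 -38 90
```

```text
t23.05 tcp [433.  249.6  52.7] x [-0.197  0.15  -0.969] y [ 0.766 -0.594 -0.248] z [-0.612 -0.791  0.002] q [-1.15   1.024 -0.281  2.077  1.195  1.564  1.538] F [ 1.  -0.1 -1.5] w 39.5
now axis [-0.01   0.001  1.   ] base [426.7 255.7   6.1]
t23.05 tcp [433.  249.6  52.7] x [-0.197  0.15  -0.969] y [ 0.766 -0.594 -0.248] z [-0.612 -0.791  0.002] q [-1.15   1.024 -0.281  2.077  1.195  1.564  1.538] F [ 1.  -0.1 -1.5] w 39.5
target tcp [432.3 249.3  50.6] dist 2.3 rot [ 0.2 -0.2 -0.5] n 1
slide [[2.2, 0.1, 0.7]]
rot [[0.2, -0.2, -0.5]]
```

Emit:
play_rows(slide=[[3.5, 0, 0.5], [2, 0, 0]], rot=[[0, 0, -0.5], [0, 0, 0]])

```text
time: 23.22
tcp_pos: [433.3, 249.4, 51.9]
orientation: [-0.229, -0.591, -0.388, 0.669]
ft_force: [-2.5, -0.5, 8.6]
width: 39.4
```

```bash
python3 pl.py grasp2b.npz 425.5 255.5 0 -38 90|head -2
```

```text
t23.22 tcp [433.3 249.4  51.9] x [-0.196  0.152 -0.969] y [ 0.766 -0.593 -0.248] z [-0.613 -0.79  -0.001] q [-1.15   1.025 -0.28   2.078  1.196  1.563  1.534] F [-2.5 -0.5  8.6] w 39.4
now axis [-0.011 -0.001  1.   ] base [427.  255.6   5.3]
```

Contact with the bay floor. Release, then back off.

Emit:
play_rows(slide=[[0, 0, 0], [0, 0, 0], [0, 0, 0], [0, 0, 0], [0, 0, 0]], rot=[[0, 0, 0], [0, 0, 0], [0, 0, 0], [0, 0, 0], [0, 0, 0]], jaw=56)

```text
time: 23.63
tcp_pos: [433.4, 249.7, 52.7]
orientation: [-0.229, -0.592, -0.389, 0.668]
ft_force: [-0.7, -0.0, -0.1]
width: 56.0
```

Emit:
play_rows(slide=[[0, -8, 0], [0, -16, 0], [0, -20, 0], [0, -20, 0], [0, -20, 0], [-8, -15, 0], [-15, -10, 0], [-15, -5, 0]], rot=[[0, 0, 0], [0, 0, 0], [0, 0, 0], [0, 0, 0], [0, 0, 0], [0, 0, 0], [0, 0, 0], [0, 0, 0]])

```text
time: 24.3
tcp_pos: [346.7, 314.5, 118.6]
orientation: [-0.229, -0.59, -0.387, 0.671]
ft_force: [-0.2, -0.9, -0.2]
width: 55.8
```

Run:
```python
from axfit import *
st()
for c in("scene","side","wrist"):
    im,d,P=cloud(c); cv2.imwrite(f"pics/{c}12.png",im)
    for n,c0,r,hb,L in(("L",(541,394,66),29,100,125),("M",(482,326,59),25,88,110),("S",(427,255.5,49),21,72,90)):
        try: axfit(c+n,P,c0,r,hb,L)
        except Exception as e: print(c,n,"few points")
    if c!="wrist":
      for q in("small_bottle_center","medium_bottle_center","large_bottle_center","bay_near","bay_middle","bay_far","brown_vial_center","objective_center","adaptor_center"): print(q,[(x["conf"],np.round(x["position"]).tolist()) for x in arm.mark_of(c,q)])
```

```text
t24.30 tcp [346.7 314.5 118.6] x [-0.2    0.149 -0.968] y [ 0.764 -0.595 -0.25 ] z [-0.614 -0.79   0.005] q [-1.28   0.919 -0.368  1.992  1.006  1.704  1.636] F [-0.2 -0.9 -0.2] w 55.8
sceneL n 180 axis pt [541.6 391.3] tilt [0.035 0.037] cost 1.36
sceneM n 221 axis pt [479.1 326. ] tilt [0.007 0.017] cost 1.38
sceneS n 177 axis pt [425.4 253.2] tilt [0.01  0.021] cost 1.28
small_bottle_center [(0.71, [431.0, 253.0, 49.0]), (0.61, [434.0, -365.0, 19.0]), (0.41, [364.0, -122.0, 32.0])]
medium_bottle_center [(0.87, [479.0, 324.0, 57.0])]
large_bottle_center [(0.83, [541.0, 392.0, 64.0]), (0.25, [362.0, -123.0, 36.0])]
bay_near [(0.63, [424.0, 254.0, 6.0])]
bay_middle [(0.78, [486.0, 322.0, 2.0]), (0.19, [400.0, 94.0, 17.0])]
bay_far [(0.74, [480.0, 326.0, 60.0]), (0.63, [537.0, 396.0, 4.0])]
brown_vial_center [(0.73, [362.0, -124.0, 37.0])]
objective_center [(0.65, [569.0, -94.0, 25.0])]
adaptor_center [(0.82, [400.0, 90.0, 18.0])]
sideL n 375 axis pt [540.1 395.6] tilt [0.012 0.011] cost 1.34
sideM n 311 axis pt [477.9 329.5] tilt [-0.012 -0.014] cost 1.4
sideS n 279 axis pt [424.6 257.3] tilt [0.01  0.009] cost 1.0
small_bottle_center [(0.77, [433.0, -370.0, 21.0])]
medium_bottle_center [(0.62, [484.0, 327.0, 60.0])]
large_bottle_center [(0.75, [543.0, 391.0, 72.0])]
bay_near [(0.74, [427.0, 255.0, 4.0])]
bay_middle [(0.66, [482.0, 319.0, 3.0])]
bay_far [(0.61, [540.0, 397.0, 3.0])]
brown_vial_center [(0.75, [424.0, 258.0, 51.0]), (0.63, [542.0, 395.0, 67.0]), (0.58, [366.0, -123.0, 37.0])]
objective_center [(0.91, [574.0, -96.0, 26.0])]
adaptor_center [(0.86, [396.0, 97.0, 11.0])]
wristL n 6191 axis pt [542.2 394.1] tilt [0.01  0.002] cost 0.4
wristM n 3121 axis pt [480.  328.3] tilt [0.013 0.003] cost 0.32
wristS n 2116 axis pt [426.6 255.9] tilt [ 0.002 -0.002] cost 0.26
```

View pics/side12.png

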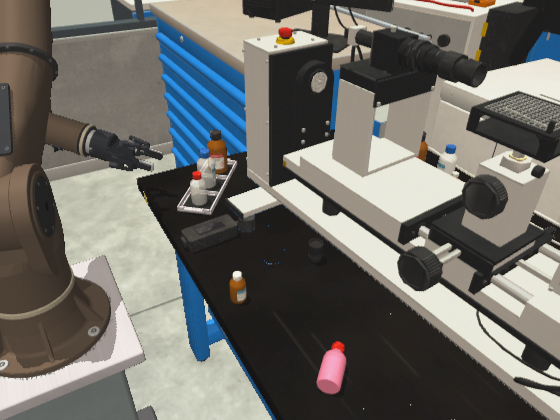

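View pics/wrist12.png

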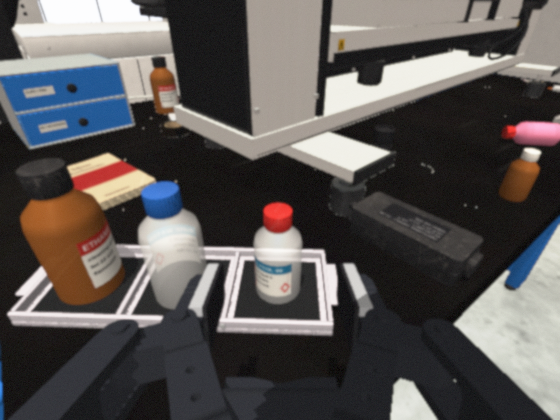

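View pics/scene12.png

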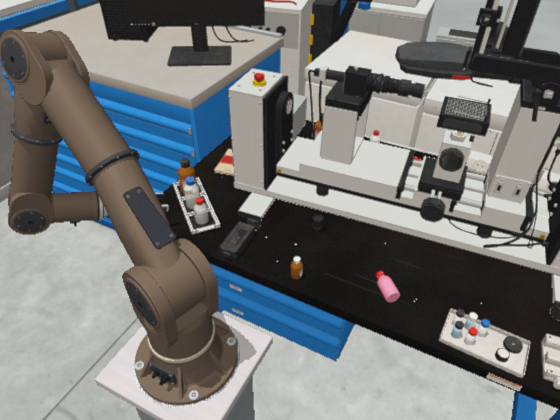

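Run:
```python
from h import *
im,d,P=cloud("wrist")
m=(P[...,2]>9)&(P[...,2]<18)&(P[...,0]>340)&(P[...,0]<640)&(P[...,1]>180)&(P[...,1]<500)
X=P[m]; c0=np.array([482.5,325]); 
for ang in (50.1,):
    v=az(ang)[:2]; u=np.array([v[1],-v[0]])
    b=(X[:,:2]-c0)@v; a=(X[:,:2]-c0)@u
    for nm,pt in dict(L=(542.2,394.1),M=(480,328.3),S=(426.6,255.9)).items(): print(nm,"across",((np.array(pt)-c0)@u).round(1),"along",((np.array(pt)-c0)@v).round(1))
    print("across hist",np.histogram(a,np.arange(-70,71,5)));  print("along hist",np.histogram(b[abs(a)<35],np.arange(-160,161,5)))
r=cv2.minAreaRect(X[:,:2].astype(np.float32)); print(r)
st()
```

```text
L across 1.5 along 91.3
M across -4.0 along 0.9
S across 1.4 along -88.9
across hist (array([   0,    0,    0,    0,  952, 1053,  120,  136,  408,  332,  424,
        293,  238,  203,  165,  130,  100,   84,   69,   33,   33,   29,
        318,  269,    0,    0,    0,    0]), array([-70, -65, -60, -55, -50, -45, -40, -35, -30, -25, -20, -15, -10,
        -5,   0,   5,  10,  15,  20,  25,  30,  35,  40,  45,  50,  55,
        60,  65,  70]))
along hist (array([  0,   0,   1, 158, 233, 213,   0,   0,   0,   0,  33,  34,  41,
        39,  33,  39,  31,  31,   4,   0,   0,   0, 129, 142,   0,   0,
         0,   0,   0,   0,   0,  16,  39,  31,  26,  18,   2,   0,   0,
         0, 168, 102,   0,   0, 131,  82,  66,  59,  48,  43,  33,  30,
        21,   9,   0,   0,   0,   0, 231, 150, 152,  30,   0,   0]), array([-160, -155, -150, -145, -140, -135, -130, -125, -120, -115, -110,
       -105, -100,  -95,  -90,  -85,  -80,  -75,  -70,  -65,  -60,  -55,
        -50,  -45,  -40,  -35,  -30,  -25,  -20,  -15,  -10,   -5,    0,
          5,   10,   15,   20,   25,   30,   35,   40,   45,   50,   55,
         60,   65,   70,   75,   80,   85,   90,   95,  100,  105,  110,
        115,  120,  125,  130,  135,  140,  145,  150,  155,  160]))
((483.94830322265625, 325.1583251953125), (292.6023254394531, 95.4649887084961), 50.1652717590332)
t25.40 tcp [348.3 313.1 117.9] x [-0.198  0.15  -0.969] y [ 0.763 -0.597 -0.248] z [-0.615 -0.788  0.004] q [-1.277  0.921 -0.366  1.993  1.007  1.702  1.634] F [0.8 0.2 0.3] w 55.9
```

```bash
python3 -c "
from bench import arm
print(arm.close_job())"
```

```text
the job is handed in; nothing more can be done
None
```

The tall bottle now stands in the far bay and the short white one in the near bay, each lowered until it touched the floor and then let go. I handed the job in at about 25 s of the 64 s, with the arm clear of everything.

**Last checks**
- **Position:** measured with the wrist camera, the tall and short bottles are about 1 mm from the middle of their bays along the row and 1 mm or less across it. Their fitted axes lean by about 0.01 rad at most. The scene and side cameras agree to a few millimetres.
- **Bystanders:** the brown bottle, the objective and the adaptor are within a few millimetres of their starting readings. The pink look-alike was not touched.
- **Forces:** the highest wrist force I saw in the readings was about 9 N.

**One reading disagrees:** the cylinder fits put the middle bottle about 5 mm off the middle across its bay, while the trained network put it within about 3–4 mm. It gave the same readings before I moved anything and nothing touched it, so I left it as it was. Its translucent body may be biasing the depth reading.

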